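# Unload the filter-cube magazine into its carrying tray

### The arm

A 7-joint arm with a two-finger parallel gripper is mounted at the origin on a cart in front of the work surface, level with it; the furniture and walls round the work are solid. World frame = base frame: x ahead of the robot, y to its left, z up, the work surface at z = 0. Lengths are in mm, angles in rad, forces in N, time in s.
With the tool pointing down it reaches from about 400 to 875 mm from the base axis. Payload 4.4 kg.
Tool frame: the origin (TCP) lies at the very end of the fingers, on their centre line; the grasp point (between the pads) lies 19 mm behind it; z points along the fingers, y is the direction in which the jaws open and shut (so a half turn about z gives the same grasp; the last joint's range is limited). The gripper opens to 85 mm and grips with 20 to 120 N. Pads are 22 mm wide; open, the fingers measure 114 mm over their backs; the gripper's body (76 mm by 85 mm) begins 54 mm behind the grasp point. The pads swing forward as they close: fully open they stand 13 mm farther back than shut.
Start: joints at [-1.362, 0.628, 0.038, 1.517, -0.027, 0.996, -0.02], TCP at [176.355, 625.633, 201.513] pointing down, gripper open.
Joint ranges: [-3.06, 3.06], [-0.37, 2.12], [-1.25, 1.32], [0.18, 2.47], [-1.1, 4.24], [0.23, 1.98], [-2.94, 2.94]. Speed limits (rad/s): [2.57, 2.57, 3.14, 3.14, 3.14, 3.14, 3.14].

### API

Orientations are given as [roll, pitch, yaw] about the fixed x, y, z axes, in that order (R = Rz(yaw) Ry(pitch) Rx(roll)).
In Python, from cell import read_state, get_image, finish_job gives the robot as it stands.
- The arm moves only by the tool carry_out, never from a script. Its argument "series" is a list that holds one entry, the list of rows, each a list of 7 numbers: the shift along the tool's x, y, z in cm, then the turn, a rotation vector about the tool's x, y, z in rad, then the finger opening in cm, from 0 to 8.54. In form: [[[x, y, z, wx, wy, wz, grip], ...]]. A call has 1 to 5 rows; each row is the pose to reach, as a shift and turn from the pose commanded when the call began, along the tool's axes at that moment; what a row does not reach only later rows make up. A row lasts 1/12 s, in which the tool goes at most 41.7 mm and 7.16 degrees, less where a joint would pass 70% of its speed; a pose out of reach is approached as far as the arm can. A call with a gripper value outside its range is refused whole. The fingers move at their own pace and stop on an object; the grip force is fixed at half the most. Time passes only in rows, so rows that repeat a pose let the fingers close. It gives the time, the measured TCP pose, the force and the opening at its end, in the units of the state.
- read_state(): the state, without advancing time (a new reading comes with each control period).
- get_image(name): name is "scene" or "top" or "wrist"; returns a dict with "img" (384x512x3 uint8, blue, green, red), "z_map" (384x512 float32, mm along the optical axis (not along the pixel's ray), 0 where there is no reading), "mtx" (3x3 intrinsics, pixels), "T" (4x4, takes a point from camera to world coordinates); the wrist camera has in their place "T_tool_cam" (4x4, takes a point from camera to tool coordinates, whose origin is the TCP and whose axes are the flange's). Camera axes: x right, y down, z forward; pixel columns grow to the right and rows downward; lengths in mm; the calibration is good to about 2 mm. A picture is of the moment at which its call begins: read the wrist's pose just before it.
- finish_job(): hands the job in, once; it reports no verdict.
The state is a dict: "clock": time; "qpos": joint angles; "qd": joint speeds; "tau": joint torques, N m; "eef_pos": TCP position; "tool_rot": TCP orientation; "force": force on the tool from outside, world axes, zero at the start; "torque": the same for the moment, N m; "width": finger opening in mm.
Only numpy, scipy, OpenCV 4.12 (cv2) and the standard library are available. Lean on these libraries where they do the work, as an engineer would, in place of code of your own. Each camera call takes 0.05 s, during which the arm holds its last target.

### The job

Swing the bail of the grey carrying tray back out of the way, pull every filter cube straight up out of the sprung wells of the magazine and put it on the floor of the tray, together with the one standing loose on the table. When all of them are in the tray, swing the bail over them again until it rests fully down in its cradles. Do not knock over the spare eyepiece behind the magazine.

Things in the scene. Friction and masses are not known exactly. Their poses are not given: they have to be found in the camera images.
- magazine: fixed aluminium block, 46 (x) x 216 (y) x 24 mm high, origin at the centre of its underside; a row of four square wells, centres at y = -81, -27, 27, 81 mm, each 32 mm wide, 16 mm deep, open at the top; two spring balls in each click into a groove of a cube's foot
- tray: fixed grey tray, 158 x 158 mm, floor 4 mm thick, walls 4 mm thick, 26 mm high in all; holds six cubes, three along x by two along y; origin at the centre of its underside. Side +x: two 78 mm high hinge posts at x = 98, y = -50, 50 mm; side -x (front): two 75 mm high cradle posts at x = -91, y = -26, 26 mm. Upright cubes reach z = 57 mm, under the closed bail (66 mm)
- bail_pivot (a point): middle of the bail's hinge line, fixed to the tray at x = 98, y = 0, z = 70 mm of its frame; the hinge line runs along the tray's y axis
- bail (a joint): angle of the tray's bail (a U of 8 mm steel rod, arms 80 mm apart) in rad: 0 = closed, level over the tray with its cross rod in the two cradles; 1.57 = upright, at most 2.3 (leaning back, out of the way). It starts closed or part-way, 0 to 0.4. Its stiff hinge (0.2 N m) keeps it where it is left
- bail_grip (a point): centre of the black thumb disc at the middle of the bail's free end, 22 mm across, 14 mm thick along the tray's y axis (pinch it along that axis); 225 mm from the hinge line, 36 mm past the cross rod; at angle t it is at x = 98 - 225 cos t, y = 0, z = 70 + 225 sin t mm in the tray's frame
- spare_ocular: black spare eyepiece, 42 mm across, 60 mm tall, standing upright behind the magazine; origin at the centre of its underside, z up
- cube_a_center (a point): filter cube: black 40 x 40 x 36 mm cube on a metal plug foot 30 x 30 x 17 mm, 53 mm tall, 0.17 kg; the point is the black cube's centre, 18 mm below its top, 35 mm above the foot's underside; z up along it; grip its faces towards +x and -x, 40 mm apart. Starts plugged in a well of the magazine, held by the spring balls: pulling it straight up takes about 8 to 15 N, free after 16 mm. May be absent
- cube_b_center (a point): filter cube: black 40 x 40 x 36 mm cube on a metal plug foot 30 x 30 x 17 mm, 53 mm tall, 0.17 kg; the point is the black cube's centre, 18 mm below its top, 35 mm above the foot's underside; z up along it; grip its faces towards +x and -x, 40 mm apart. Starts plugged in a well of the magazine, held by the spring balls: pulling it straight up takes about 8 to 15 N, free after 16 mm. May be absent
- cube_c_center (a point): filter cube: black 40 x 40 x 36 mm cube on a metal plug foot 30 x 30 x 17 mm, 53 mm tall, 0.17 kg; the point is the black cube's centre, 18 mm below its top, 35 mm above the foot's underside; z up along it; grip its faces towards +x and -x, 40 mm apart. Starts plugged in a well of the magazine, held by the spring balls: pulling it straight up takes about 8 to 15 N, free after 16 mm. May be absent
- cube_d_center (a point): filter cube: black 40 x 40 x 36 mm cube on a metal plug foot 30 x 30 x 17 mm, 53 mm tall, 0.17 kg; the point is the black cube's centre, 18 mm below its top, 35 mm above the foot's underside; z up along it; grip its faces towards +x and -x, 40 mm apart. Starts plugged in a well of the magazine, held by the spring balls: pulling it straight up takes about 8 to 15 N, free after 16 mm. May be absent
- cube_e_center (a point): filter cube: black 40 x 40 x 36 mm cube on a metal plug foot 30 x 30 x 17 mm, 53 mm tall, 0.17 kg; the point is the black cube's centre, 18 mm below its top, 35 mm above the foot's underside; z up along it; grip its faces towards +x and -x, 40 mm apart. Starts standing loose on the table in front of the magazine
Not all that is in view belongs to the job. Leave any blue or orange look-alike of the part that bears cube_b_center alone. What is shaped like the part that bears cube_d_center but green is not meant.

How it is judged (in metres and radians):
On the way:
1. every filter cube is on the floor of the tray while the bail is open (x of cube_a_center in the frame of tray between -0.066 and 0.066 m and y of cube_a_center in the frame of tray between -0.065 and 0.065 m and z of cube_a_center in the frame of tray between 0.012 and 0.05 m and x of cube_b_center in the frame of tray between -0.066 and 0.066 m and y of cube_b_center in the frame of tray between -0.065 and 0.065 m and z of cube_b_center in the frame of tray between 0.012 and 0.05 m and x of cube_c_center in the frame of tray between -0.066 and 0.066 m and y of cube_c_center in the frame of tray between -0.065 and 0.065 m and z of cube_c_center in the frame of tray between 0.012 and 0.05 m and x of cube_d_center in the frame of tray between -0.066 and 0.066 m and y of cube_d_center in the frame of tray between -0.065 and 0.065 m and z of cube_d_center in the frame of tray between 0.012 and 0.05 m and x of cube_e_center in the frame of tray between -0.066 and 0.066 m and y of cube_e_center in the frame of tray between -0.065 and 0.065 m and z of cube_e_center in the frame of tray between 0.012 and 0.05 m and value of joint bail above 0.5 rad), for 0.2 s.
At the end, for the whole second after the job is handed in: every cube that is present lies or stands on the tray's floor (cube centre within 66 mm along x and 65 mm along y of the tray's middle, 12 to 50 mm above the tray's underside) and the bail is closed to within 0.05 rad (x of cube_a_center in the frame of tray between -0.066 and 0.066 m and y of cube_a_center in the frame of tray between -0.065 and 0.065 m and z of cube_a_center in the frame of tray between 0.012 and 0.05 m and x of cube_b_center in the frame of tray between -0.066 and 0.066 m and y of cube_b_center in the frame of tray between -0.065 and 0.065 m and z of cube_b_center in the frame of tray between 0.012 and 0.05 m and x of cube_c_center in the frame of tray between -0.066 and 0.066 m and y of cube_c_center in the frame of tray between -0.065 and 0.065 m and z of cube_c_center in the frame of tray between 0.012 and 0.05 m and x of cube_d_center in the frame of tray between -0.066 and 0.066 m and y of cube_d_center in the frame of tray between -0.065 and 0.065 m and z of cube_d_center in the frame of tray between 0.012 and 0.05 m and x of cube_e_center in the frame of tray between -0.066 and 0.066 m and y of cube_e_center in the frame of tray between -0.065 and 0.065 m and z of cube_e_center in the frame of tray between 0.012 and 0.05 m and value of joint bail below 0.05 rad); the robot touches nothing.
It fails at once if the spare eyepiece is knocked over (angle between spare_ocular's own z axis and vertical above 0.6 rad).
Of cube_a, cube_b, cube_c, cube_d only 3 to 4 are there at a start; the rules pass over those that are not, and their reading is None.
At some moment in a run one of cube_e may be knocked a few centimetres aside while the robot is not near it.
Once in a run the grip may slacken for a moment while it holds something.
It also fails if it takes over 208 s, if anything falls off the work surface, if the arm or the gripper's body presses on something with over 40 N, if the wrist force passes 120 N, or if a joint passes its speed limit or range.

## Working session

There is one attempt and no reset: what is moved stays moved. The work goes in short steps, Python scripts to look and compute and a tool call to move; the robot and the scene stay as the last step left them, time stands still between calls to the robot, and variables do not carry over. Pictures are saved under pics/ and viewed, and the job is handed in when it is done.

Besides the shell and the picture viewer there is one more tool, called after "Request:" as name(argument=value, ...) on one line, values as JSON. carry_out: Moves the arm, as the interface text tells. Its arguments: {"type":"object","properties":{"series":{"type":"array","items":{"type":"array","items":{"type":"array","items":{"type":"number"}}}}},"required":["series"]}

```bash
mkdir -p pics; ls; cat > h.py <<'E'
import numpy as np, cv2
from cell import read_state, get_image, finish_job
from scipy.spatial.transform import Rotation as R
def snap(name,fn):
    s=read_state(); d=get_image(name); cv2.imwrite('pics/'+fn,d['img']); 
    if name=='wrist':
        T=np.eye(4); T[:3,:3]=R.from_euler('xyz',s['tool_rot']).as_matrix(); T[:3,3]=s['eef_pos']; d['T']=T@d['T_tool_cam']
    np.savez('last_'+name+'.npz',**{k:d[k] for k in('img','z_map','mtx','T')}); return d
def cloud(d):
    z=d['z_map']; v,u=np.indices(z.shape); K=d['mtx']
    P=np.stack([(u-K[0,2])/K[0,0]*z,(v-K[1,2])/K[1,1]*z,z],-1)
    W=P@d['T'][:3,:3].T+d['T'][:3,3]; W[z<=0]=np.nan; return W
def ray(d,u,v,h):
    r=d['T'][:3,:3]@np.linalg.inv(d['mtx'])@np.array([u,v,1.]); o=d['T'][:3,3]; return o+r*(h-o[2])/r[2]
E
python3 - <<'E'
from h import *
print(read_state())
for n in('scene','top','wrist'):
    d=snap(n,n+'0.png'); print(n,d['T'].round(2),d['mtx'])
E
```

```text
pics
{'clock': 0.0, 'qpos': array([-1.36178673,  0.6293567 ,  0.03842056,  1.51835137, -0.0269834 ,
        0.9962719 , -0.01998524]), 'qd': array([ 2.83645656e-04, -4.26096864e-04,  4.25516749e-04,  9.34038163e-04,
        8.73217628e-05, -4.59930925e-04, -1.02447637e-03]), 'tau': array([-9.51795337e-04, -5.63388813e+01,  1.22567900e+00, -1.93448746e+01,
        1.09371456e-02,  1.03762862e-02, -3.39814704e-06]), 'eef_pos': array([176.171247  , 624.98087489, 200.58720181]), 'tool_rot': array([-3.13972296e+00,  2.60647523e-05,  2.86682455e+00]), 'force': array([-0.67043093,  0.24161537, -0.46278519]), 'torque': array([ 0.00323191, -0.08305981,  0.02320681]), 'width': 85.28746781691395}
scene [[-5.9000e-01 -6.3000e-01  5.0000e-01  1.2406e+02]
 [-8.1000e-01  4.5000e-01 -3.8000e-01  2.0359e+02]
 [ 1.0000e-02 -6.3000e-01 -7.8000e-01  7.8377e+02]
 [ 0.0000e+00  0.0000e+00  0.0000e+00  1.0000e+00]] [[363.67550934   0.         257.50909243]
 [  0.         363.67550934 199.15859634]
 [  0.           0.           1.        ]]
top [[-1.00000e-02 -9.90000e-01  1.50000e-01  4.37250e+02]
 [-1.00000e+00  1.00000e-02 -2.00000e-02 -1.11960e+02]
 [ 2.00000e-02 -1.50000e-01 -9.90000e-01  1.06931e+03]
 [ 0.00000e+00  0.00000e+00  0.00000e+00  1.00000e+00]] [[376.47998342   0.         257.92898515]
 [  0.         376.47998342 194.30685872]
 [  0.           0.           1.        ]]
wrist [[ 2.7000e-01  9.2000e-01  2.9000e-01  1.0293e+02]
 [ 9.6000e-01 -2.6000e-01 -8.0000e-02  6.4513e+02]
 [-0.0000e+00  3.0000e-01 -9.5000e-01  3.7203e+02]
 [ 0.0000e+00  0.0000e+00  0.0000e+00  1.0000e+00]] [[265.12615692   0.         255.3275919 ]
 [  0.         265.12615692 191.82682647]
 [  0.           0.           1.        ]]
```

View pics/top0.png

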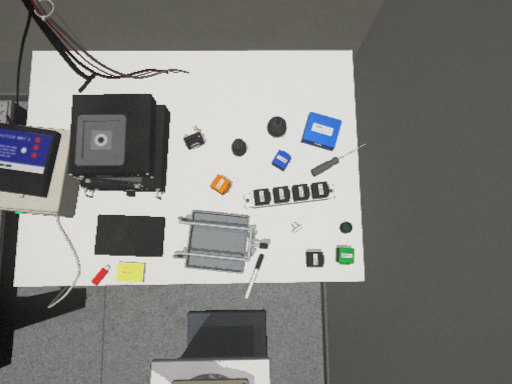

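View pics/scene0.png

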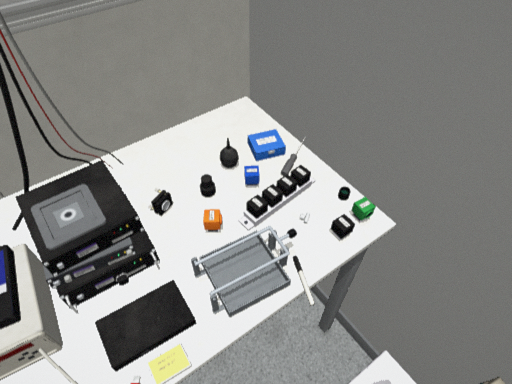

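View pics/wrist0.png

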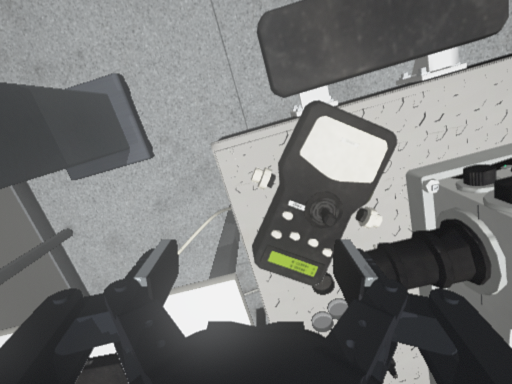

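```bash
python3 - <<'E'
from h import *
d=dict(np.load('last_top.npz')); im=d['img'][110:290,160:380]; cv2.imwrite('pics/topz.png',cv2.resize(im,None,fx=3.6,fy=3.3*1,interpolation=cv2.INTER_CUBIC)[:600])
d2=dict(np.load('last_scene.npz')); im=d2['img'][130:320,180:400]; cv2.imwrite('pics/scenez.png',cv2.resize(im,None,fx=3.6,fy=3.1,interpolation=cv2.INTER_CUBIC)[:600])
for n,dd in(('top',d),('scene',d2)):
    W=cloud(dd); Z=W[...,2]
    print(n,np.isfinite(Z).mean())
    if n=='top':
        for (u,v) in[(262,197),(281,194),(301,192),(320,190),(315,259),(239,148),(263,245),(220,184),(345,256),(277,127),(282,160)]:
            w=W[v-5:v+6,u-5:u+6].reshape(-1,3); print((u,v),W[v,u].round(1),np.nanmax(w[:,2]).round(1))
        print('table',W[210,170])
E
```

```text
top 0.99591064453125
(262, 197) [ 583.1 -145.4   61.2] 66.1
(281, 194) [ 590.7 -197.1   61.3] 65.7
(301, 192) [ 595.1 -251.3   64.2] 67.3
(320, 190) [ 600.1 -303.2   63.6] 66.0
(315, 259) [ 415.5 -283.8   57. ] 57.4
(239, 148) [720.  -84.2  62.2] 64.4
(263, 245) [ 453.7 -144.9   94.1] 94.1
(220, 184) [621.2 -31.4  54.7] 59.7
(345, 256) [ 422.2 -364.6   56. ] 58.0
(277, 127) [ 778.1 -190.    66.1] 82.3
(282, 160) [ 687.3 -202.8   53. ] 58.6
table [557.44148063 114.40633663   1.52038526]
scene 0.9958902994791666
```

View pics/topz.png

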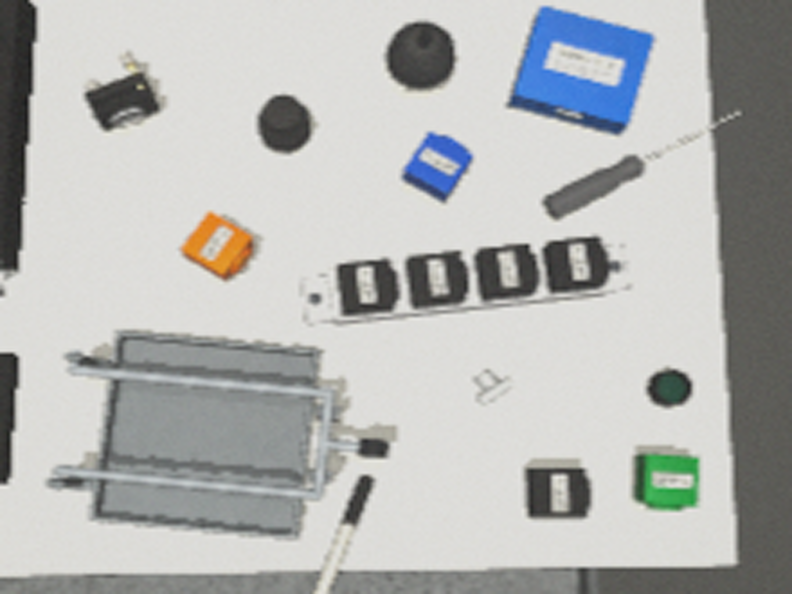

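View pics/scenez.png

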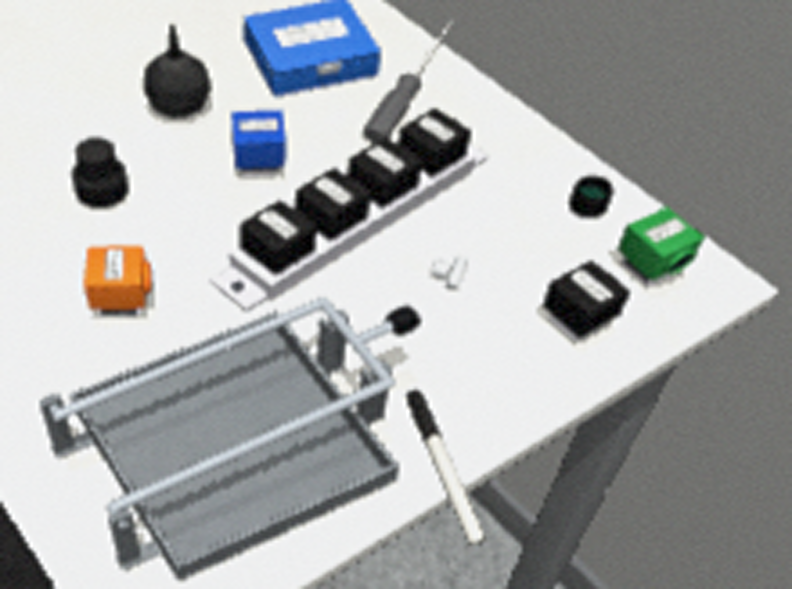

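```bash
cat > meas.py <<'E'
from h import *
d=dict(np.load('last_top.npz')); W=cloud(d); hsv=cv2.cvtColor(d['img'],cv2.COLOR_BGR2HSV)
# tray: grey, non-table
P=W.reshape(-1,3)
# heights map of the microscope
for (a,b,c,e) in[(550,900,100,400),(350,550,100,500)]:
    m=(P[:,0]>a)&(P[:,0]<b)&(P[:,1]>c)&(P[:,1]<e); q=P[m]
    q=q[q[:,2]>120]; print('tall',len(q), q.min(0) if len(q) else '', q.max(0) if len(q) else '')
m=(P[:,0]>330)&(P[:,0]<570)&(P[:,1]>-190)&(P[:,1]<90)
for lo,hi in[(8,35),(60,130)]:
    k=(m&(P[:,2]>lo)&(P[:,2]<hi)).reshape(W.shape[:2]); 
    q=W[k]; r=cv2.minAreaRect(q[:,:2].astype(np.float32)); print(lo,hi,len(q),r, cv2.boxPoints(r).round(1).tolist())
V=d['img'].max(2)
mask=(V<60)
n,l,st,ce=cv2.connectedComponentsWithStats(mask.astype(np.uint8))
for i in range(1,n):
    if 20<st[i,4]<2500 and 130<ce[i][1]<290 and ce[i][0]>170:
        q=W[l==i]; z=np.nanmedian(q[:,2]); h=np.nanpercentile(q[:,2],90); t=q[q[:,2]>h-8]; r=cv2.minAreaRect(t[:,:2].astype(np.float32))
        print(ce[i].round(1),st[i,4],'zmed',z.round(1),h.round(1),np.round(r[0],1),np.round(r[1],1),round(r[2],1))
# bail points
k=m&(P[:,2]>60)&(P[:,2]<140); q=P[k]
o=np.argsort(q[:,1]); print(q[o][::max(1,len(q)//40)].round(0).tolist())
E
python3 meas.py
```

```text
tall 9478 [603.93730159 118.61156066 120.05560246] [899.8767206  399.97827413 593.94834421]
tall 0  
8 35 737 ((480.13690185546875, -40.846221923828125), (232.97882080078125, 252.51034545898438), 73.52410888671875) [[326.0, -116.69999694824219], [568.2000122070312, -188.39999389648438], [634.2000122070312, 35.099998474121094], [392.1000061035156, 106.69999694824219]]
60 130 713 ((496.1552734375, -36.44268798828125), (242.4346160888672, 158.72244262695312), 87.14591217041016) [[410.8999938964844, -153.60000610351562], [569.4000244140625, -161.5], [581.5, 80.69999694824219], [422.8999938964844, 88.5999984741211]]
[191.2 139.3] 29 zmed 46.4 52.0 [748.   47.4] [14.3 34.3] 21.8
[[569.0, -161.0, 60.0], [567.0, -148.0, 61.0], [456.0, -142.0, 90.0], [451.0, -137.0, 84.0], [567.0, -132.0, 64.0], [454.0, -122.0, 85.0], [452.0, -117.0, 79.0], [434.0, -114.0, 76.0], [465.0, -112.0, 79.0], [491.0, -109.0, 79.0], [447.0, -109.0, 85.0], [478.0, -106.0, 65.0], [426.0, -106.0, 77.0], [434.0, -103.0, 78.0], [413.0, -101.0, 78.0], [501.0, -94.0, 81.0], [496.0, -86.0, 81.0], [499.0, -78.0, 84.0], [504.0, -73.0, 79.0], [502.0, -65.0, 79.0], [502.0, -57.0, 83.0], [427.0, -52.0, 78.0], [502.0, -44.0, 77.0], [508.0, -36.0, 79.0], [427.0, -29.0, 83.0], [510.0, -23.0, 78.0], [430.0, -15.0, 76.0], [428.0, -7.0, 76.0], [506.0, -2.0, 75.0], [430.0, 6.0, 77.0], [428.0, 13.0, 78.0], [431.0, 21.0, 80.0], [509.0, 27.0, 75.0], [436.0, 34.0, 75.0], [431.0, 42.0, 75.0], [436.0, 49.0, 78.0], [517.0, 56.0, 74.0], [520.0, 64.0, 74.0], [530.0, 69.0, 79.0], [525.0, 73.0, 71.0], [429.0, 77.0, 66.0], [426.0, 82.0, 80.0]]
```

```bash
python3 - <<'E'
from h import *
d=dict(np.load('last_top.npz'))
f=lambda u,v,h:ray(d,(u+.5)/3.6+160-.5,(v+.5)/3.3+110-.5,h)[:2]
C=np.array([f(118,332,26),f(322,348,26),f(300,536,26),f(93,519,26)]); print(C.round(1),C.mean(0).round(1))
print([np.linalg.norm(C[i]-C[(i+1)%4]).round(1) for i in range(4)])
for a,b in((0,1),(3,2)):
  v=C[a]-C[b]; print('tray yaw',np.arctan2(v[1],v[0]))
v=C[0]-C[3]; print('yaw+90 (local -y)',np.arctan2(v[1],v[0]))
print('disc',f(374,448,83))
print('ocular',f(285,110,60))
for u,v in((368,287),(437,280),(507,272),(577,264)): print('cube',f(u,v,61))
print('loose',f(559,492,53), 'decoys',f(222,243,53),f(438,163,53),f(668,480,53))
E
```

```text
[[ 553.2   47.3]
 [ 537.7 -109.8]
 [ 382.7  -91.6]
 [ 398.9   64.2]] [468.1 -22.5]
[np.float64(157.9), np.float64(156.1), np.float64(156.6), np.float64(155.3)]
tray yaw 1.472645639437965
tray yaw 1.4676429020448944
yaw+90 (local -y) -0.10956122284519529
disc [ 452.82346228 -146.60744106]
ocular [734.98526479 -83.67311442]
cube [ 584.13885506 -145.05237816]
cube [ 589.35445196 -197.16099434]
cube [ 595.41501672 -250.25097356]
cube [ 601.50036219 -303.55802951]
loose [ 416.08290862 -284.32604149] decoys [623.47267185 -34.82677791] [ 690.02058186 -200.96824178] [ 424.47230663 -366.0193077 ]
```

```bash
cat > plan.py <<'E'
import sys
from h import *
x,y,z,yaw=map(float,sys.argv[1:5]); pitch=float(sys.argv[5]) if len(sys.argv)>5 else 0
s=read_state(); A=R.from_euler('xyz',s['tool_rot']); B=R.from_euler('xyz',[np.pi,pitch,yaw])
dp=A.inv().apply(np.array([x,y,z])-s['eef_pos'])/10; w=(A.inv()*B).as_rotvec()
print('pos',s['eef_pos'].round(1),s['tool_rot'].round(3),'F',s['force'].round(1),'w',round(s['width'],1),'t',round(s['clock'],2),'q',s['qpos'].round(2))
print('d cm',dp.round(2),'w',w.round(3),'rows',round(max(np.linalg.norm(dp)/4.17,np.linalg.norm(w)/.125),1))
E
python3 plan.py 300 420 380 1.9
```

```text
pos [176.2 625.1 200.8] [-3.14   0.     2.867] F [-0.   0.9 -0.3] w 85.4 t 0.15 q [-1.36  0.63  0.04  1.52 -0.03  1.   -0.02]
d cm [-17.48 -16.41 -17.89] w [-0.001  0.001  0.967] rows 7.7
```

Request:
carry_out(series=[[[0,0,-4,0,0,0,6],[0,0,-8,0,0,0,6],[-4,-3,-11,0,0,0.12,6],[-7,-6,-13,0,0,0.24,6],[-10,-9,-15,0,0,0.36,6]]])

```text
clock: 0.57
eef_pos: [236.7, 532.1, 340.7]
tool_rot: [3.141, -0.0, 2.502]
force: [1.5, -0.6, 1.0]
width: 60.0
```

```bash
python3 plan.py 400 200 360 1.5
```

```text
pos [236.7 532.1 340.7] [ 3.141 -0.     2.502] F [ 1.5 -0.6  1. ] w 60.0 t 0.57 q [-1.3   0.41  0.15  1.51 -0.06  1.22 -0.21]
d cm [-32.92 -16.89  -1.94] w [ 1.000e-03 -0.000e+00  1.002e+00] rows 8.9
```

Request:
carry_out(series=[[[-3.5,-2,0,0,0,0.11,6],[-7,-4,0,0,0,0.22,6],[-11,-6,0,0,0,0.33,6],[-15,-8,0,0,0,0.44,6],[-19,-10,0,0,0,0.55,6]]])

```text
clock: 0.98
eef_pos: [325.9, 345.8, 339.8]
tool_rot: [-3.141, -0.0, 1.952]
force: [0.0, 0.4, -0.4]
width: 60.3
```

```bash
python3 plan.py 455 -120 330 1.47
```

```text
pos [325.9 345.8 339.8] [-3.141 -0.     1.952] F [ 0.   0.4 -0.4] w 60.3 t 0.98 q [-1.14  0.24  0.33  1.78 -0.09  1.14 -0.39]
d cm [-48.04  -5.33   0.96] w [-0.    -0.     0.482] rows 11.6
```

Request:
carry_out(series=[[[-4,-0.4,0,0,0,0.1,6],[-8,-0.8,0,0,0,0.2,6],[-12,-1.2,0,0,0,0.3,6],[-16,-1.6,0,0,0,0.4,6],[-20,-2.2,0,0,0,0.48,6]]])

```text
clock: 1.4
eef_pos: [380.6, 152.4, 339.8]
tool_rot: [3.141, -0.001, 1.472]
force: [0.4, -0.3, 0.2]
width: 60.3
```

```bash
python3 plan.py 455 -120 330 1.47
```

```text
pos [380.6 152.4 339.8] [ 3.141e+00 -1.000e-03  1.472e+00] F [ 0.4 -0.3  0.2] w 60.3 t 1.4 q [-0.91  0.13  0.54  1.93 -0.08  1.1  -0.45]
d cm [-26.38  10.08   0.97] w [ 0.    -0.001  0.002] rows 6.8
```

Request:
carry_out(series=[[[-4,1.6,0,0,0,0,6],[-8,3.2,0,0,0,0,6],[-12,4.8,0,0,0,0,6],[-16,6.4,1,0,0,0,6],[-20,8,2,0,0,0,6]]])

```text
clock: 1.82
eef_pos: [439.3, -45.5, 322.2]
tool_rot: [3.14, -0.001, 1.477]
force: [1.4, 1.3, -0.1]
width: 59.9
```

Request:
carry_out(series=[[[-3,1,2,0,0,0,6],[-6,2,4,0,0,0,6],[-6,2,6,0,0,0,6],[-6,2,6,0,0,0,6]]])

```text
clock: 2.15
eef_pos: [450.4, -106.5, 258.8]
tool_rot: [-3.135, 0.001, 1.472]
force: [-1.0, 0.7, -0.1]
width: 59.9
```

```bash
python3 - <<'E'
from h import *
d=snap('wrist','w1.png'); print(read_state()['eef_pos'])
W=cloud(d); np.save('W.npy',W)
E
```

```text
[ 451.38917603 -105.26586433  260.42190084]
```

View pics/w1.png

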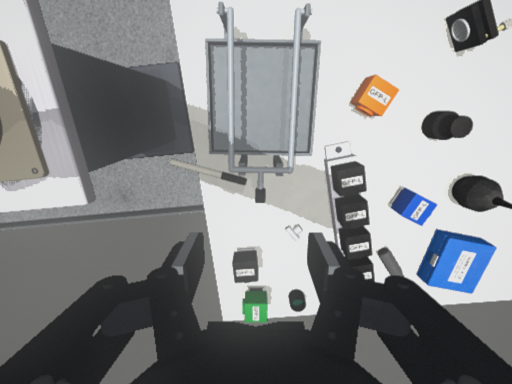

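```bash
python3 - <<'E'
from h import *
d=dict(np.load('last_wrist.npz')); W=np.load('W.npy')
# disc
g=d['img'].max(2); 
sub=(g[186:206,250:272]<70); v,u=np.nonzero(sub); v+=186;u+=250
q=W[v,u]; q=q[q[:,2]>50]; print('disc',len(q),q.mean(0).round(1),q.min(0).round(1),q.max(0).round(1), u.min(),u.max(),v.min(),v.max())
print('ray disc',ray(d,u.mean(),v.mean(),90))
C=np.array([ray(d,*p,26)[:2] for p in((207,40),(320,40),(313,155),(208,153))]); print(C.round(1),C.mean(0))
print([np.linalg.norm(C[i]-C[(i+1)%4]).round(1) for i in range(4)])
for a,b in((0,3),(1,2)):
  w=C[a]-C[b]; print(np.arctan2(w[1],w[0]))
# arms
for v in range(20,170,15):
    row=W[v,200:320]; k=np.nonzero((row[:,2]>60))[0]
    if len(k): print(v,[ (200+a[0],row[a-0][:, :].mean(0).round(0).tolist(),row[a][:,2].max().round(1)) for a in np.split(k,np.nonzero(np.diff(k)>3)[0]+1)])
E
python3 -c "
import cv2;im=cv2.imread('pics/w1.png')[0:300,180:420];cv2.imwrite('pics/w1z.png',cv2.resize(im,None,fx=2,fy=2,interpolation=cv2.INTER_CUBIC))"
```

```text
<stdin>:6: RuntimeWarning: Mean of empty slice.
  ret = um.true_divide(
Traceback (most recent call last):
ValueError: zero-size array to reduction operation minimum which has no identity
```

View pics/w1z.png

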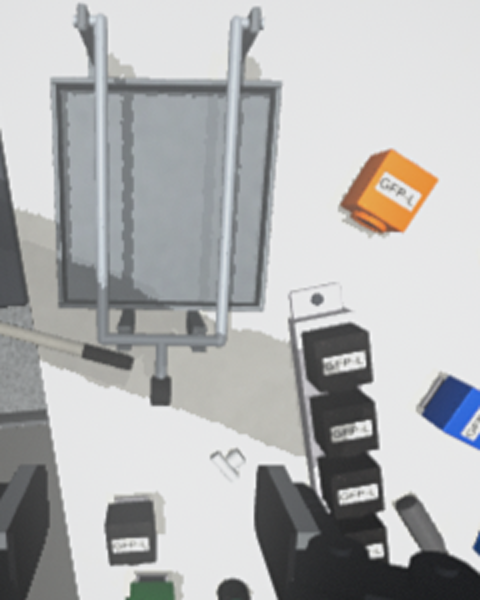

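```bash
python3 - <<'E'
from h import *
d=dict(np.load('last_wrist.npz')); W=cloud(d); print(d['T'].round(3))
for p in((260,196),(260,180),(290,220),(260,120),(348,175),(400,120)): print(p,d['z_map'][p[1],p[0]],W[p[1],p[0]].round(1))
E
```

```text
[[ 9.95000e-01 -9.20000e-02 -3.50000e-02  4.58509e+02]
 [-9.80000e-02 -9.51000e-01 -2.95000e-01 -3.19800e+01]
 [-6.00000e-03  2.97000e-01 -9.55000e-01  4.30114e+02]
 [ 0.00000e+00  0.00000e+00  0.00000e+00  1.00000e+00]]
(260, 196) 360.3659 [ 451.6 -144.2   87.6]
(260, 180) 361.333 [ 453.6 -123.8   80.2]
(290, 220) 466.45786 [ 498.2 -222.6   -1. ]
(260, 120) 412.84348 [461.5 -48.1   2.6]
(348, 175) 380.10574 [ 579.6 -134.2   59.1]
(400, 120) 415.56335 [679.9 -69.8  -1.6]
```

```bash
python3 - <<'E'
from h import *
d=dict(np.load('last_wrist.npz')); W=cloud(d); 
v,u=np.indices(W.shape[:2])
k=(W[...,2]>72)&(v>186)&(v<210)&(u>248)&(u<275); q=W[k]; print('disc',len(q),q.mean(0).round(1),q.min(0).round(1),q.max(0).round(1),u[k].min(),u[k].max(),v[k].min(),v[k].max())
C=np.array([ray(d,180+a/2,b/2,26)[:2] for a,b in((51,80),(282,83),(264,311),(57,308))]); print(C.round(1),C.mean(0))
print([np.linalg.norm(C[i]-C[(i+1)%4]).round(1) for i in range(4)])
for a,b in((0,3),(1,2)):
  w=C[a]-C[b]; print(np.arctan2(w[1],w[0]))
for vv in range(20,170,15):
    row=W[vv,200:320]; z=row[:,2]; k=np.nonzero(z>60)[0]
    if len(k): print(vv,[(200+a.mean(),row[a].mean(0).round(0).tolist(),z[a].max().round(1)) for a in np.split(k,np.nonzero(np.diff(k)>3)[0]+1)])
E
```

```text
disc 164 [ 451.8 -142.9   85.8] [ 443.9 -154.9   76.5] [ 459.3 -133.3   89.8] 255 265 187 202
[[ 397.6   64.4]
 [ 553.2   47. ]
 [ 535.6 -107.2]
 [ 378.3  -89.5]] [466.16070444 -21.30336731]
[np.float64(156.6), np.float64(155.2), np.float64(158.3), np.float64(155.1)]
1.4460184973239478
1.4570620379546537
20 [(np.float64(230.0), [436.0, 71.0, 72.0], np.float64(73.1)), (np.float64(300.3), [520.0, 64.0, 68.0], np.float64(74.1))]
35 [(np.float64(230.0), [435.0, 56.0, 73.0], np.float64(74.1)), (np.float64(297.0), [514.0, 48.0, 73.0], np.float64(74.6))]
50 [(np.float64(230.0), [433.0, 39.0, 74.0], np.float64(75.4)), (np.float64(296.0), [512.0, 32.0, 73.0], np.float64(75.0))]
65 [(np.float64(230.5), [431.0, 23.0, 75.0], np.float64(77.3)), (np.float64(295.0), [510.0, 15.0, 74.0], np.float64(76.1))]
80 [(np.float64(230.5), [429.0, 6.0, 75.0], np.float64(76.2)), (np.float64(294.5), [508.0, -2.0, 75.0], np.float64(76.4))]
95 [(np.float64(230.5), [427.0, -11.0, 76.0], np.float64(77.5)), (np.float64(293.5), [506.0, -19.0, 76.0], np.float64(76.9))]
110 [(np.float64(230.5), [425.0, -29.0, 76.0], np.float64(76.6)), (np.float64(293.0), [504.0, -37.0, 76.0], np.float64(78.1))]
125 [(np.float64(230.5), [422.0, -48.0, 77.0], np.float64(78.2)), (np.float64(292.5), [502.0, -56.0, 77.0], np.float64(78.3))]
140 [(np.float64(230.5), [420.0, -67.0, 78.0], np.float64(78.8)), (np.float64(291.5), [500.0, -74.0, 78.0], np.float64(79.3))]
155 [(np.float64(231.5), [419.0, -86.0, 79.0], np.float64(81.3)), (np.float64(290.5), [497.0, -94.0, 78.0], np.float64(78.9))]
```

```bash
python3 plan.py 452 -145.5 60 1.463
```

```text
pos [ 451.4 -105.3  260.4] [-3.137 -0.     1.475] F [-0.1 -0.2 -0.2] w 59.9 t 2.2 q [-0.33  0.35  0.68  1.94 -0.26  0.95  0.38]
d cm [-4.    0.54 20.04] w [-0.005 -0.     0.012] rows 4.9
```

Request:
carry_out(series=[[[-3,0.4,2,0,0,0.012,5],[-4,0.5,5,0,0,0.012,5],[-4,0.5,9,0,0,0.012,5],[-4,0.5,13,0,0,0.012,5],[-4,0.5,15,0,0,0.012,5]]])

```text
clock: 2.62
eef_pos: [453.6, -143.1, 109.7]
tool_rot: [-3.139, -0.002, 1.467]
force: [-0.4, 0.0, 0.6]
width: 50.3
```

```bash
python3 plan.py 452 -145.5 60 1.463; python3 -c "
from h import *
snap('wrist','w2.png')"
```

```text
pos [ 453.6 -143.1  109.7] [-3.139e+00 -2.000e-03  1.467e+00] F [-0.4  0.   0.6] w 50.3 t 2.62 q [-0.09  0.58  0.5   2.09 -0.5   0.59  0.66]
d cm [-0.26 -0.12  4.97] w [-0.003 -0.002  0.004] rows 1.2
```

View pics/w2.png

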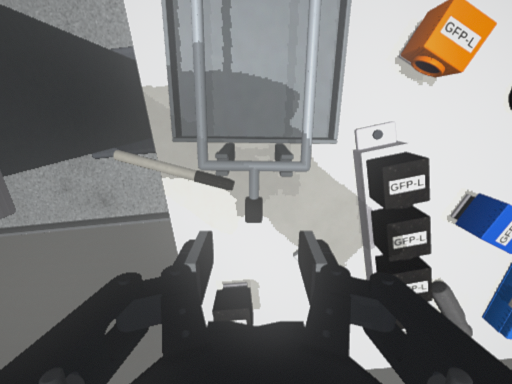

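Request:
carry_out(series=[[[-0.2,-0.1,2.5,0,0,0,5],[-0.2,-0.1,5,0,0,0,5],[-0.2,-0.1,5,0,0,0,4],[-0.2,-0.1,5,0,0,0,2],[-0.2,-0.1,5,0,0,0,0.6]]])

```text
clock: 3.08
eef_pos: [454.7, -147.2, 63.7]
tool_rot: [3.139, -0.0, 1.466]
force: [0.6, -0.7, 0.2]
width: 16.6
```

Request:
carry_out(series=[[[0,0,0,0,0,0,0.6],[0,0,0,0,0,0,0.6],[0,0,0,0,0,0,0.6]]])

```text
clock: 3.33
eef_pos: [454.0, -147.4, 63.0]
tool_rot: [3.139, 0.0, 1.465]
force: [0.6, -0.5, -0.6]
width: 6.1
```

```bash
python3 plan.py 452 -145.5 60 1.463; python3 -c "
from h import *
snap('wrist','w3.png')"
```

```text
pos [ 454.  -147.4   63. ] [3.139 0.    1.465] F [ 0.6 -0.5 -0.6] w 6.1 t 3.33 q [-0.02  0.66  0.42  2.12 -0.58  0.47  0.73]
d cm [ 0.17 -0.22  0.3 ] w [0.002 0.    0.002] rows 0.1
```

View pics/w3.png

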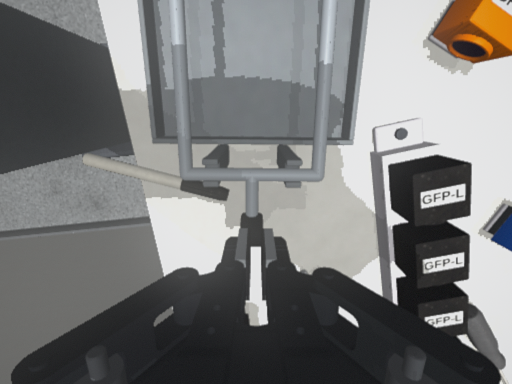

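```bash
python3 - <<'E'
from h import *
im=cv2.imread('pics/w3.png')[160:280,190:320]; cv2.imwrite('pics/w3z.png',cv2.resize(im,None,fx=5,fy=5,interpolation=cv2.INTER_CUBIC))
d=dict(np.load('last_wrist.npz')); W=cloud(d)
for v in range(170,262,5): print(v,W[v,252].round(1),W[v,240].round(1))
E
```

```text
170 [ 455.9 -107.    79. ] [ 448.7 -106.3   78.7]
175 [ 455.6 -109.6   80.7] [ 448.5 -108.8   81. ]
180 [ 455.2 -112.8   80.4] [ 447.9 -112.6   78.2]
185 [ 454.9 -115.8   80.6] [ 440.6 -137.8   -2.2]
190 [ 454.6 -119.    80.3] [ 440.1 -142.2   -0.9]
195 [ 454.2 -122.    80.9] [ 439.4 -147.3   -1.7]
200 [ 453.9 -124.9   81.9] [ 438.8 -152.1   -1.5]
205 [ 453.5 -128.5   80.6] [ 438.3 -156.8   -0.6]
210 [ 453.2 -131.5   81.5] [ 437.6 -162.1   -1.4]
215 [ 452.9 -134.6   82.1] [ 437.  -167.3   -1.7]
220 [ 452.5 -137.7   82.6] [ 436.4 -172.    -0.6]
225 [ 452.4 -139.1   86.8] [ 444.9 -139.7   83.9]
230 [ 452.2 -141.7   88.4] [ 446.2 -135.8   99.3]
235 [ 451.9 -144.3   89.7] [ 446.5 -135.7  105.8]
240 [ 451.4 -148.3   88.4] [ 446.7 -136.4  110.1]
245 [ 450.8 -153.3   85.4] [ 446.9 -136.6  115.2]
250 [ 444.4 -205.     0. ] [ 447.2 -136.5  120.4]
255 [ 443.7 -211.4   -1.5] [ 447.5 -136.1  125.6]
260 [ 443.  -217.5   -2. ] [ 447.5 -137.5  127.7]
```

View pics/w3z.png

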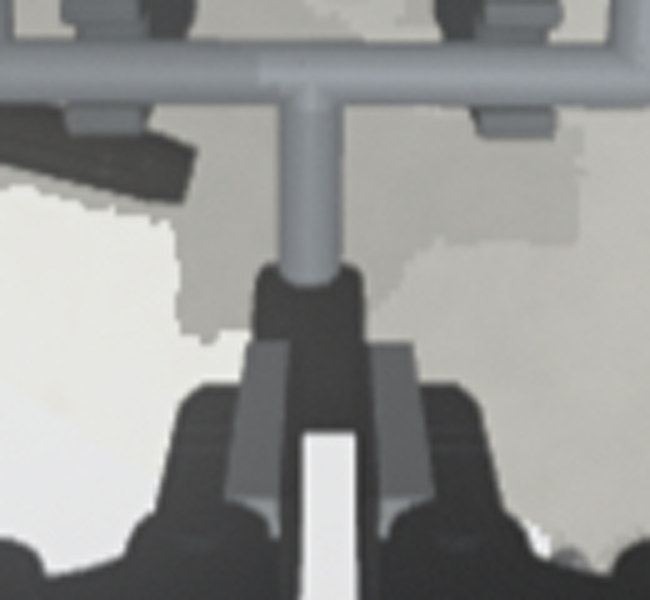

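Request:
carry_out(series=[[[0,0,0,0,0,0,0],[0,0,0,0,0,0,0],[0,0,0,0,0,0,0]]])

```text
clock: 3.63
eef_pos: [453.1, -147.5, 61.9]
tool_rot: [3.142, -0.0, 1.465]
force: [0.5, 0.2, -0.4]
width: -0.2
```

```bash
python3 - <<'E'
from h import *
d=snap('wrist','w4.png')
im=d['img'][140:320,150:360]; cv2.imwrite('pics/w4z.png',cv2.resize(im,None,fx=3.5,fy=3.2,interpolation=cv2.INTER_CUBIC))
d=snap('scene','s4.png'); im=d['img'][170:300,180:380]; cv2.imwrite('pics/s4z.png',cv2.resize(im,None,fx=4,fy=4,interpolation=cv2.INTER_CUBIC))
E
```

```text
(no output)
```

View pics/w4z.png

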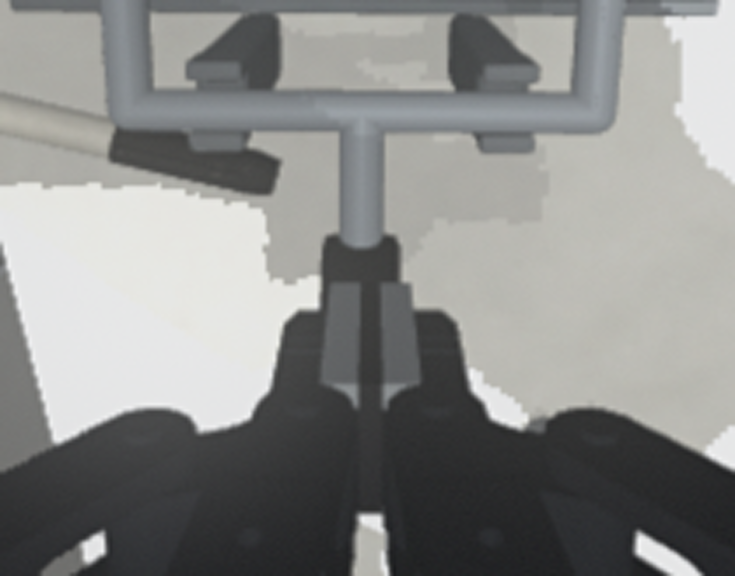

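View pics/s4z.png

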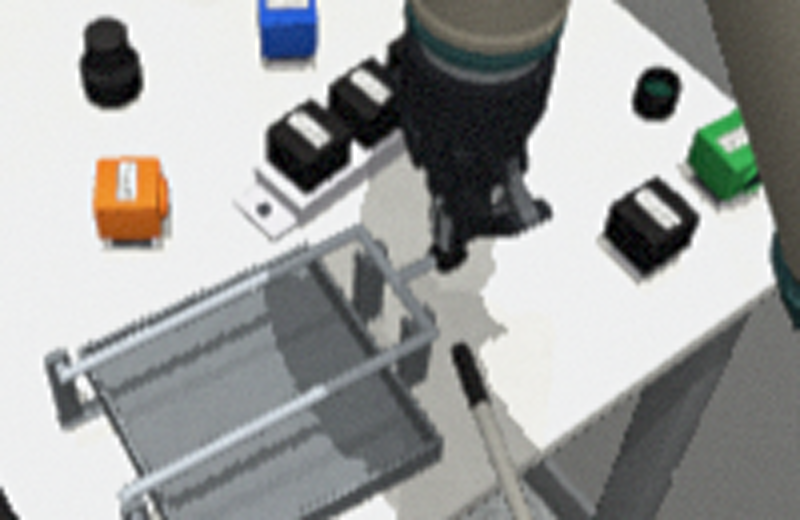

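```bash
python3 - <<'E'
from h import *
d=dict(np.load('last_scene.npz')); W=cloud(d)
for u in range(284,302,3):
    print(u,[W[v,u].round(0).astype(int).tolist() for v in range(222,240,3)])
d=dict(np.load('last_wrist.npz')); W=cloud(d)
for u in (238,246,252,258,264,272): print(u,[W[v,u].round(0).astype(int).tolist() for v in range(214,262,6)])
s=read_state(); print(s['eef_pos'],s['qpos'].round(4).tolist(),s['force'])
E
```

```text
284 [[528, -190, -1], [521, -183, -1], [514, -179, -3], [505, -171, 1], [499, -166, -2], [453, -122, 81]]
287 [[523, -195, 1], [516, -190, 0], [461, -136, 96], [500, -177, 2], [455, -133, 82], [451, -130, 77]]
290 [[454, -135, 129], [453, -136, 118], [451, -136, 108], [450, -135, 99], [449, -136, 86], [448, -136, 76]]
293 [[442, -132, 145], [446, -138, 125], [444, -137, 115], [444, -139, 103], [445, -142, 86], [445, -143, 72]]
296 [[438, -137, 146], [432, -132, 146], [428, -129, 141], [486, -195, 2], [445, -151, 78], [473, -184, 1]]
299 [[433, -142, 147], [422, -131, 157], [420, -130, 150], [483, -203, 0], [476, -197, 0], [470, -192, -3]]
238 [[434, -165, 0], [434, -172, -2], [433, -178, -1], [432, -185, -2], [444, -140, 100], [444, -140, 106], [445, -140, 113], [445, -140, 118]]
246 [[448, -135, 78], [448, -136, 84], [448, -139, 87], [449, -136, 101], [449, -137, 107], [449, -137, 113], [449, -136, 121], [449, -137, 125]]
252 [[452, -134, 82], [452, -137, 84], [452, -140, 85], [452, -137, 100], [452, -137, 107], [452, -136, 115], [452, -137, 119], [452, -137, 125]]
258 [[456, -135, 79], [456, -137, 84], [455, -140, 87], [455, -137, 100], [455, -137, 108], [455, -138, 113], [455, -137, 120], [455, -137, 125]]
264 [[459, -168, -1], [459, -138, 82], [459, -141, 85], [459, -138, 100], [458, -138, 107], [458, -137, 115], [458, -137, 120], [458, -137, 126]]
272 [[466, -168, 0], [466, -175, -1], [465, -182, -2], [465, -187, 0], [463, -142, 100], [462, -142, 106], [462, -142, 113], [462, -142, 119]]
[ 453.04663647 -147.45643345   61.8223722 ] [-0.0222, 0.6588, 0.4141, 2.1227, -0.5755, 0.4697, 0.7306] [ 0.69907821 -0.4302578   0.17678177]
```

Request:
carry_out(series=[[[0.2,0,0,0,0,0,4],[0.2,0,0,0,0,0,4],[0.2,0,0,0,0,0,4],[0.2,0,1,0,0,0,4],[0.2,0,2,0,0,0,4]]])

```text
clock: 4.15
eef_pos: [453.8, -145.5, 41.4]
tool_rot: [3.14, 0.0, 1.465]
force: [0.2, 0.0, 0.2]
width: 39.7
```

Request:
carry_out(series=[[[0,0,1,0,0,0,4],[0,0,1.2,0,0,0,4],[0,0,1.2,0,0,0,4]]])

```text
clock: 4.4
eef_pos: [452.3, -145.3, 28.6]
tool_rot: [-3.139, -0.001, 1.464]
force: [-0.1, 0.1, -0.3]
width: 39.9
```

```bash
python3 - <<'E'
from h import *
d=snap('wrist','w5.png')
im=d['img'][140:320,150:360]; cv2.imwrite('pics/w5z.png',cv2.resize(im,None,fx=3.5,fy=3.2,interpolation=cv2.INTER_CUBIC))
W=cloud(d)
for u in (226,230,234,238,270,274,278,282,286): print(u,[W[v,u].round(0).astype(int).tolist() for v in range(214,262,6)])
s=read_state(); print(s['eef_pos'])
d=snap('scene','s5.png'); im=d['img'][170:300,180:380]; cv2.imwrite('pics/s5z.png',cv2.resize(im,None,fx=4,fy=4,interpolation=cv2.INTER_CUBIC))
E
```

```text
226 [[427, -149, -1], [427, -154, -1], [426, -159, -1], [425, -165, -2], [424, -170, -1], [424, -176, -1], [423, -182, -1], [422, -187, -1]]
230 [[431, -149, -1], [430, -155, -1], [429, -160, -2], [428, -165, -1], [428, -170, 0], [427, -176, -1], [426, -183, -2], [426, -187, 0]]
234 [[434, -150, -1], [433, -155, -1], [433, -160, -1], [432, -166, -2], [431, -171, -1], [430, -177, -2], [430, -182, 0], [429, -188, 0]]
238 [[437, -150, -2], [437, -155, -1], [436, -161, -1], [435, -166, -1], [434, -172, -2], [434, -177, -2], [433, -182, 0], [432, -188, -1]]
270 [[463, -153, -1], [463, -158, -2], [462, -163, -1], [462, -169, -2], [461, -175, -2], [461, -180, -1], [460, -185, -1], [460, -191, 0]]
274 [[466, -153, 0], [466, -159, -1], [465, -164, -1], [465, -169, -1], [464, -175, -2], [464, -180, -1], [464, -186, -1], [463, -192, -1]]
278 [[470, -154, -2], [469, -159, -2], [469, -164, -1], [468, -170, -2], [468, -175, -1], [467, -180, -1], [467, -186, -1], [466, -192, -1]]
282 [[473, -154, -1], [472, -159, -1], [472, -164, -1], [472, -170, -2], [471, -176, -2], [471, -181, -1], [470, -186, 0], [470, -192, -1]]
286 [[476, -154, -1], [476, -159, -1], [475, -165, -1], [475, -170, -1], [475, -176, -2], [474, -181, -1], [474, -188, -2], [473, -193, -1]]
[ 452.70173386 -145.48907834   29.14047273]
```

View pics/w5z.png

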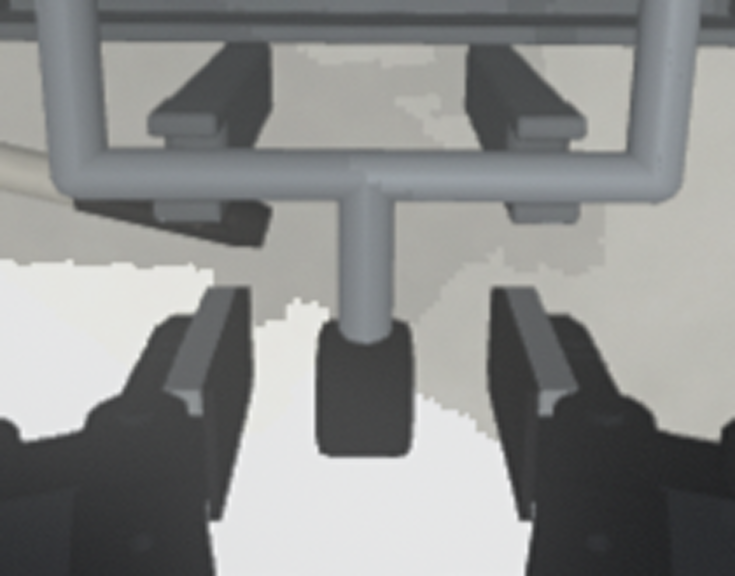

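View pics/s5z.png

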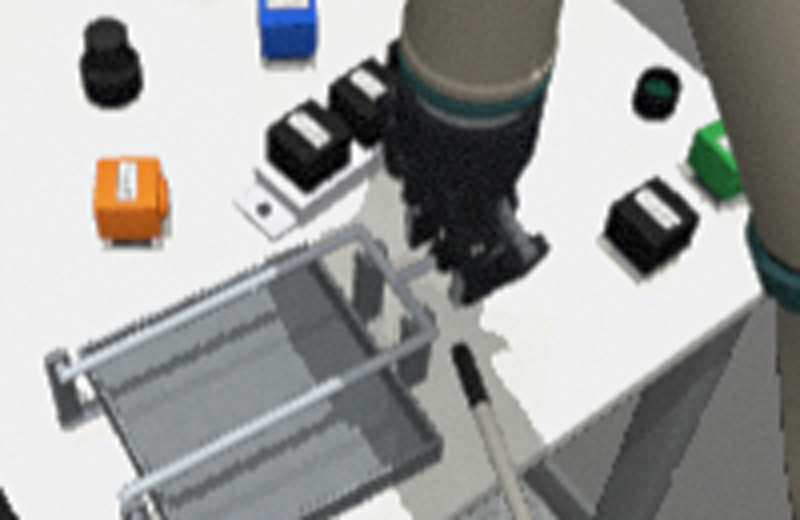

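Request:
carry_out(series=[[[0.3,0,0,0,0,0,2],[0.3,0,0,0,0,0,1],[0.3,0,0,0,0,0,1],[0.3,0,0,0,0,0,0.6],[0.3,0,0,0,0,0,0.6]]])

```text
clock: 4.92
eef_pos: [452.0, -141.6, 29.7]
tool_rot: [-3.139, -0.001, 1.465]
force: [-4.6, 1.5, 0.7]
width: 12.9
```

```bash
python3 plan.py 452 -145.5 60 1.463
```

```text
pos [ 452.  -141.6   29.7] [-3.139e+00 -1.000e-03  1.465e+00] F [-4.6  1.5  0.7] w 12.9 t 4.92 q [ 0.01  0.71  0.35  2.14 -0.62  0.39  0.76]
d cm [-0.38  0.03 -3.03] w [-0.003 -0.001  0.002] rows 0.7
```

Request:
carry_out(series=[[[0.4,0,-3.6,0,0,0,0.6],[1.7,0,-7.6,0,0,0,0.6],[3.5,0,-11.2,0,0,0,0.6],[5.8,0,-14.2,0,0,0,0.6],[8.5,0,-16.8,0,0,0,0.6]]])

```text
clock: 5.33
eef_pos: [461.7, -56.4, 198.9]
tool_rot: [-3.14, -0.001, 1.464]
force: [4.9, 8.3, -19.8]
width: 12.7
```

```bash
python3 plan.py 452 -145.5 60 1.463;python3 -c "
from h import *
snap('wrist','w6.png')"
```

```text
pos [461.7 -56.4 198.9] [-3.140e+00 -1.000e-03  1.464e+00] F [  4.9   8.3 -19.8] w 12.7 t 5.33 q [-0.41  0.44  0.67  2.03 -0.38  0.8   0.37]
d cm [-8.980e+00  1.000e-02  1.389e+01] w [-0.001 -0.001  0.001] rows 4.0
```

View pics/w6.png

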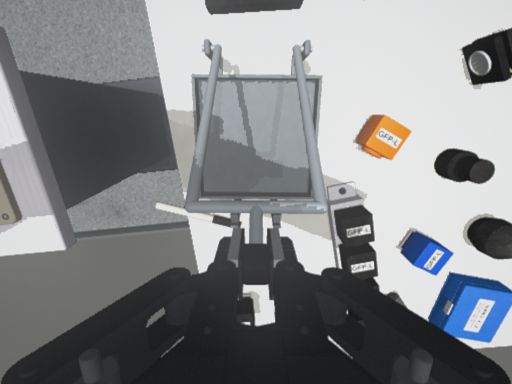

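Request:
carry_out(series=[[[0.2,0,0.2,0,0,0,0.6],[3.5,0,-1.8,0,0,0,0.6],[7.2,0,-3.4,0,0,0,0.6],[11.1,0,-4.3,0,0,0,0.6],[14.6,0,-4.5,0,0,0,0.6]]])

```text
clock: 5.8
eef_pos: [478.4, 87.7, 244.4]
tool_rot: [3.14, 0.001, 1.464]
force: [4.3, -5.0, -14.5]
width: 13.1
```

```bash
python3 plan.py 452 -145.5 60 1.463;python3 -c "
from h import *
snap('scene','s6.png')"
```

```text
pos [478.4  87.7 244.4] [3.140e+00 1.000e-03 1.464e+00] F [  4.3  -5.  -14.5] w 13.1 t 5.8 q [-0.74  0.41  0.71  1.92 -0.33  0.93  0.02]
d cm [-23.45  -0.19  18.45] w [0.002 0.001 0.001] rows 7.2
```

View pics/s6.png

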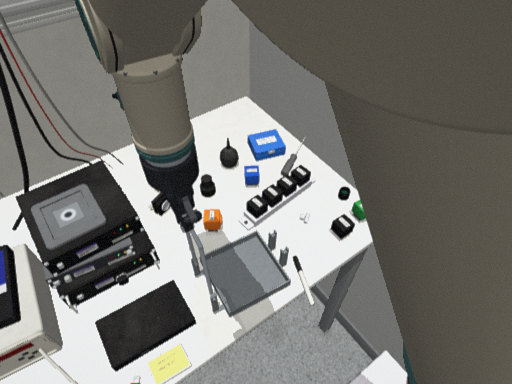

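Request:
carry_out(series=[[[4.0,0,0.6,0,0,0,0.6],[7.8,0,1.8,0,0,0,0.6],[11.3,0,3.6,0,0,0,0.6],[12.0,0,4.0,0,0,0,0.6]]])

```text
clock: 6.18
eef_pos: [492.9, 211.5, 201.1]
tool_rot: [3.137, 0.0, 1.472]
force: [1.8, -0.0, 5.1]
width: 12.9
```

Request:
carry_out(series=[[[0,0,0,0,0,0,1.5],[0,0,0,0,0,0,3],[0,0,0,0,0,0,3],[0,0,-2,0,0,0,4],[0,0,-6,0,0,0,4]]])

```text
clock: 6.6
eef_pos: [487.6, 204.4, 260.7]
tool_rot: [-3.134, 0.004, 1.462]
force: [0.2, 0.7, -0.2]
width: 40.2
```

```bash
python3 plan.py 550 -145.5 250 1.68;python3 -c "
from h import *
snap('scene','s7.png');snap('wrist','w7.png')"
```

```text
pos [487.6 204.4 260.7] [-3.134  0.004  1.462] F [ 0.2  0.7 -0.2] w 40.2 t 6.6 q [-0.92  0.47  0.7   1.78 -0.35  1.03 -0.2 ]
d cm [-34.1   10.01   1.13] w [-0.008  0.003 -0.218] rows 8.5
```

View pics/s7.png

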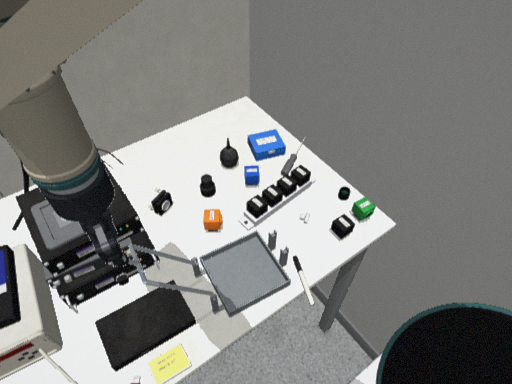

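View pics/w7.png

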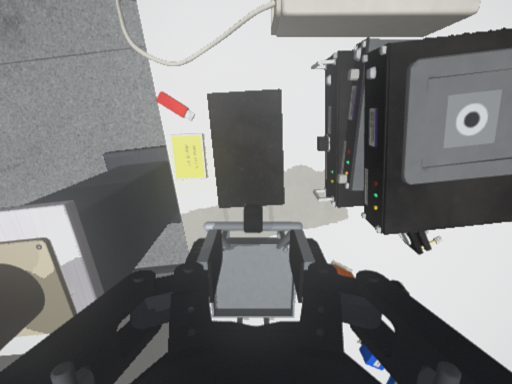

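Request:
carry_out(series=[[[-3.5,1,-1,0,0,-0.05,6],[-7.5,2,-1,0,0,-0.1,6],[-11.5,3,-1,0,0,-0.15,6],[-15.5,4,-1,0,0,-0.2,6],[-19.5,5,-1,0,0,-0.218,6]]])

```text
clock: 7.12
eef_pos: [519.3, 4.5, 273.6]
tool_rot: [3.14, -0.001, 1.683]
force: [1.3, 0.8, 0.7]
width: 59.8
```

```bash
python3 plan.py 590 -150 200 1.68
```

```text
pos [519.3   4.5 273.6] [ 3.140e+00 -1.000e-03  1.683e+00] F [1.3 0.8 0.7] w 59.8 t 7.12 q [-0.52  0.42  0.66  1.79 -0.3   1.03  0.37]
d cm [-16.15   5.28   7.35] w [ 0.001 -0.001  0.003] rows 4.4
```

Request:
carry_out(series=[[[-3.5,1.2,1.6,0,0,0,6],[-7,2.4,3.2,0,0,0,6],[-10.5,3.5,4.8,0,0,0,6],[-14,4.6,6.3,0,0,0,6],[-16.1,5.3,7,0,0,0,6]]])

```text
clock: 7.53
eef_pos: [589.4, -152.5, 201.7]
tool_rot: [-3.14, 0.002, 1.677]
force: [0.4, 0.0, 0.5]
width: 60.1
```

```bash
python3 - <<'E'
from h import *
d=snap('wrist','w8.png'); snap('top','t8.png')
W=cloud(d); s=read_state(); print(s['eef_pos'],s['tool_rot'])
E
```

```text
[ 589.29881835 -153.49409241  202.00198046] [-3.14018683e+00  3.10300095e-03  1.67409405e+00]
```

View pics/w8.png

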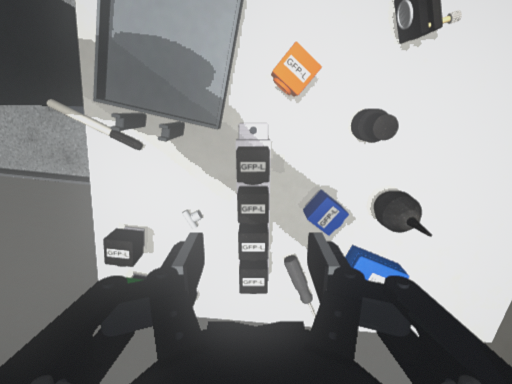

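View pics/t8.png

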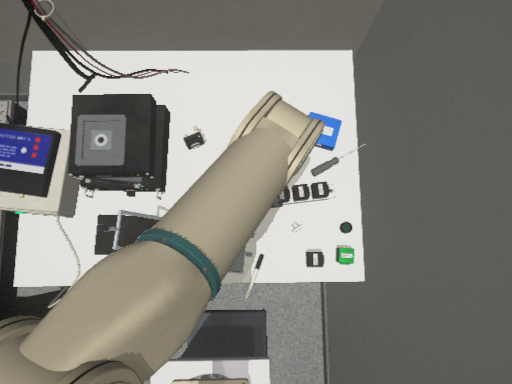

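```bash
cat > cubes.py <<'E'
from h import *
import sys
def tops(d,lo,hi,box):
    W=cloud(d); k=(W[...,2]>lo)&(W[...,2]<hi)&(W[...,0]>box[0])&(W[...,0]<box[1])&(W[...,1]>box[2])&(W[...,1]<box[3])
    n,l,st,ce=cv2.connectedComponentsWithStats(k.astype(np.uint8),connectivity=4); out=[]
    for i in range(1,n):
        if st[i,4]<60: continue
        q=W[l==i]; r=cv2.minAreaRect(q[:,:2].astype(np.float32)); out.append((ce[i].round(0).tolist(),st[i,4],np.round(r[0],1).tolist(),np.round(r[1],1).tolist(),round(r[2],1),np.median(q[:,2]).round(1)))
    return out
if __name__=='__main__':
    d=dict(np.load('last_wrist.npz'))
    print('mag'); [print(o) for o in tops(d,57.5,68,(540,650,-340,-100))]
    print('loose'); [print(o) for o in tops(d,48,62,(360,480,-340,-220))]
    print('tray tall'); [print(o) for o in tops(d,15,35,(360,580,-130,100))]
E
python3 cubes.py
```

```text
mag
([253.0, 165.0], np.int32(1087), [584.5, -142.2], [39.9, 39.2], 6.2, np.float64(59.9))
([253.0, 207.0], np.int32(934), [590.0, -196.3], [39.4, 39.8], 6.3, np.float64(59.8))
([253.0, 245.0], np.int32(834), [596.1, -249.8], [40.0, 40.7], 6.8, np.float64(59.9))
([253.0, 280.0], np.int32(709), [601.5, -302.5], [39.2, 39.6], 6.6, np.float64(59.9))
loose
([119.0, 252.0], np.int32(797), [414.4, -283.5], [40.6, 40.4], 89.0, np.float64(51.7))
tray tall
([154.0, 70.0], np.int32(1770), [465.2, -25.4], [146.0, 158.5], 83.4, np.float64(24.1))
([138.0, 120.0], np.int32(97), [434.6, -106.8], [3.7, 17.6], 3.3, np.float64(26.2))
([179.0, 128.0], np.int32(64), [485.8, -111.6], [5.5, 17.6], 13.9, np.float64(26.0))
([243.0, 143.0], np.int32(114), [570.0, -122.7], [20.0, 10.5], 6.8, np.float64(23.0))
```

```bash
python3 plan.py 584.5 -142.2 60 1.681
```

```text
pos [ 589.3 -153.5  202. ] [-3.140e+00  3.000e-03  1.674e+00] F [0.8 0.  0.8] w 59.8 t 7.63 q [-0.15  0.63  0.59  1.65 -0.4   0.99  0.68]
d cm [ 1.22 -0.34 14.2 ] w [-0.001  0.003 -0.007] rows 3.4
```

Request:
carry_out(series=[[[1.2,-0.3,4,0,0,-0.007,6],[1.2,-0.3,8,0,0,-0.007,6],[1.2,-0.3,11,0,0,-0.007,6],[1.2,-0.3,13,0,0,-0.007,6],[1.2,-0.3,14,0,0,-0.007,6]]])

```text
clock: 8.05
eef_pos: [583.8, -134.2, 60.7]
tool_rot: [-3.138, -0.002, 1.689]
force: [0.3, 1.3, 0.2]
width: 60.3
```

```bash
python3 plan.py 584.5 -142.2 60 1.681; python3 - <<'E'
from h import *
d=snap('wrist','w9.png'); W=cloud(d)
for u in (190,200,210,300,310,320,330):
    c=W[:,u]; k=[v for v in range(150,330) if c[v,2]>50]; print(u,[c[v].round(0).astype(int).tolist() for v in k[:40:4]])
E
```

```text
pos [ 583.8 -134.2   60.7] [-3.138e+00 -2.000e-03  1.689e+00] F [0.3 1.3 0.2] w 60.3 t 8.05 q [-0.11  0.79  0.47  1.79 -0.53  0.7   0.78]
d cm [-0.8  -0.03  0.07] w [-0.004 -0.002  0.008] rows 0.2
190 [[546, -128, 99], [548, -128, 104], [549, -127, 111], [550, -128, 114], [551, -128, 117], [552, -127, 122], [553, -127, 125], [553, -130, 125], [553, -131, 126], [553, -133, 127]]
200 [[552, -127, 100], [553, -128, 103], [553, -130, 103], [553, -133, 103], [553, -134, 105], [554, -136, 105], [554, -138, 106], [554, -140, 107], [554, -143, 107], [554, -145, 107]]
210 [[568, -127, 162], [568, -126, 164], [569, -126, 166]]
300 [[597, -123, 162], [597, -123, 164], [596, -123, 166]]
310 [[612, -120, 99], [612, -122, 100], [613, -125, 100], [613, -127, 101], [613, -129, 102], [613, -131, 102], [614, -133, 103], [613, -134, 105], [614, -137, 104], [614, -139, 105]]
320 [[618, -120, 99], [617, -120, 104], [616, -120, 107], [615, -120, 112], [614, -121, 116], [613, -120, 121], [612, -121, 124], [613, -123, 123], [613, -124, 125], [613, -126, 125]]
330 [[623, -123, 102], [622, -123, 107], [618, -120, 117], [617, -120, 121], [616, -120, 125], [615, -120, 128], [615, -121, 131], [615, -122, 131], [615, -123, 133], [615, -125, 133]]
```

View pics/w9.png

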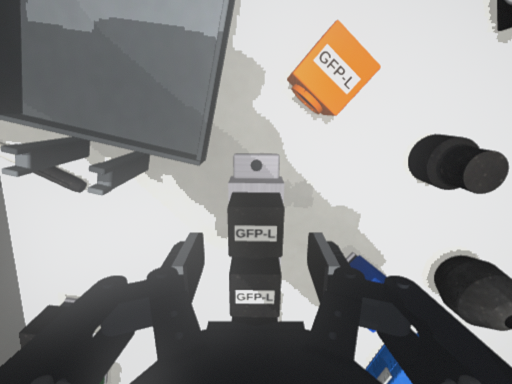

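Request:
carry_out(series=[[[-0.8,0,0,0,0,0.008,6],[-0.8,0,2,0,0,0.008,6],[-0.8,0,4,0,0,0.008,6],[-0.8,0,5,0,0,0.008,6],[-0.8,0,5,0,0,0.008,6]]])

```text
clock: 8.52
eef_pos: [586.7, -143.3, 12.5]
tool_rot: [-3.141, -0.001, 1.681]
force: [-0.5, 0.9, 0.3]
width: 60.1
```

```bash
python3 plan.py 584.5 -142.2 -5 1.681; python3 - <<'E'
from h import *
d=snap('wrist','w10.png'); W=cloud(d)
for u in (200,310):
    c=W[:,u]; k=[v for v in range(150,330) if c[v,2]>10]; print(u,[c[v].round(0).astype(int).tolist() for v in k[:24:4]])
E
```

```text
pos [ 586.7 -143.3   12.5] [-3.141e+00 -1.000e-03  1.681e+00] F [-0.5  0.9  0.3] w 60.1 t 8.52 q [-0.06  0.86  0.42  1.79 -0.57  0.61  0.82]
d cm [ 0.14 -0.2   1.75] w [-0.001 -0.001  0.   ] rows 0.4
200 [[555, -137, 50], [556, -136, 55], [556, -139, 55], [556, -141, 56], [556, -143, 56], [556, -146, 56]]
310 [[615, -129, 52], [615, -132, 52], [615, -134, 53], [616, -136, 53], [616, -138, 54], [616, -140, 54]]
```

View pics/w10.png

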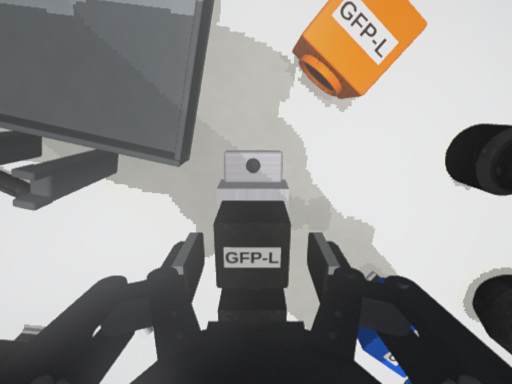

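Request:
carry_out(series=[[[0.1,-0.2,1,0,0,0,6],[0.1,-0.2,1.7,0,0,0,6],[0.1,-0.2,1.7,0,0,0,4.5],[0.1,-0.2,1.7,0,0,0,3.2],[0.1,-0.2,1.7,0,0,0,3.2]]])

```text
clock: 8.98
eef_pos: [585.2, -142.4, -3.9]
tool_rot: [3.141, 0.0, 1.682]
force: [-0.3, 0.3, -1.8]
width: 39.3
```

Request:
carry_out(series=[[[0,0,0,0,0,0,3.2],[0,0,0,0,0,0,3.2],[0,0,-0.8,0,0,0,3.2],[0,0,-1.6,0,0,0,3.2],[0,0,-2.4,0,0,0,3.2]]])

```text
clock: 9.4
eef_pos: [585.2, -142.4, 20.9]
tool_rot: [3.141, 0.0, 1.682]
force: [-0.7, -0.0, -1.6]
width: 39.6
```

```bash
python3 plan.py 584.5 -142.2 120 1.681; python3 - <<'E'
from h import *
d=snap('wrist','w11.png')
E
```

```text
pos [ 585.2 -142.4   20.9] [3.141 0.    1.682] F [-0.7 -0.  -1.6] w 39.6 t 9.4 q [-0.07  0.85  0.43  1.8  -0.57  0.62  0.81]
d cm [ 0.03 -0.07 -9.91] w [0.    0.    0.001] rows 2.4
```

View pics/w11.png

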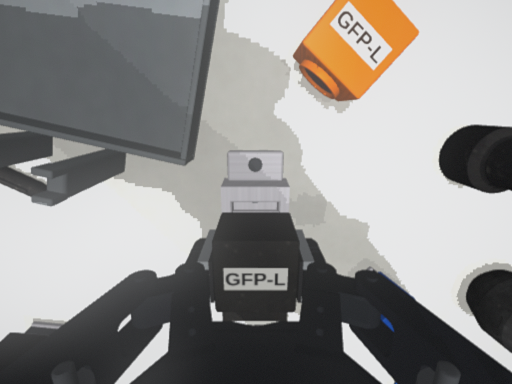

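```bash
python3 plan.py 495 -69.5 90 1.464
```

```text
pos [ 586.4 -142.9   22.6] [3.139e+00 1.000e-03 1.682e+00] F [ 0.4 -0.8 -0.3] w 39.6 t 9.45 q [-0.07  0.85  0.43  1.8  -0.57  0.62  0.81]
d cm [ 8.3  -8.25 -6.78] w [0.003 0.001 0.218] rows 3.2
```

Request:
carry_out(series=[[[0,0,-3.5,0,0,0,3],[0,0,-7,0,0,0,3],[2.8,-2.8,-7.2,0,0,0.07,3],[5.6,-5.5,-7.2,0,0,0.14,3],[8.2,-8.1,-7.2,0,0,0.218,3]]])

```text
clock: 9.87
eef_pos: [495.0, -69.0, 93.3]
tool_rot: [3.139, -0.001, 1.46]
force: [0.0, 1.4, -2.8]
width: 39.6
```

Request:
carry_out(series=[[[0,0,0,0,0,0,3],[0,0,0,0,0,0,3]]])

```text
clock: 10.03
eef_pos: [494.0, -67.7, 92.6]
tool_rot: [-3.141, -0.002, 1.466]
force: [1.1, 0.1, -2.3]
width: 39.3
```

```bash
python3 plan.py 495 -69.5 -8 1.464;  python3 - <<'E'
from h import *
d=snap('wrist','w12.png')
E
```

```text
pos [494.  -67.7  92.6] [-3.141e+00 -2.000e-03  1.466e+00] F [ 1.1  0.1 -2.3] w 39.3 t 10.03 q [-0.28  0.65  0.55  2.05 -0.59  0.61  0.58]
d cm [-0.18  0.12 10.05] w [-0.001 -0.002  0.002] rows 2.4
```

View pics/w12.png

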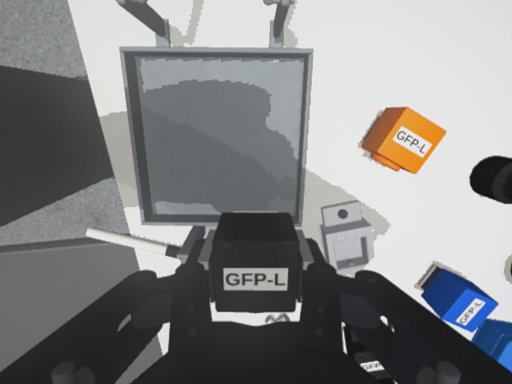

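```bash
python3 - <<'E'
from h import *
d=dict(np.load('last_wrist.npz'))
C=np.array([ray(d,*p,26)[:2] for p in((122,49),(313,49),(304,223),(146,223))]); print(C.round(1),C.mean(0).round(1))
print([np.linalg.norm(C[i]-C[(i+1)%4]).round(1) for i in range(4)])
E
```

```text
[[ 399.6   64.5]
 [ 552.6   48.4]
 [ 537.7 -103.1]
 [ 384.5  -87. ]] [468.6 -19.3]
[np.float64(153.9), np.float64(152.2), np.float64(154.0), np.float64(152.2)]
```

Request:
carry_out(series=[[[-0.1,0.2,3.5,0,0,0,3],[-0.1,0.2,7,0,0,0,3],[-0.1,0.2,9,0,0,0,3],[-0.1,0.2,9.8,0,0,0,3],[-0.1,0.2,9.8,0,0,0,3]]])

```text
clock: 10.5
eef_pos: [497.7, -72.2, -6.9]
tool_rot: [-3.141, -0.0, 1.462]
force: [0.1, -0.2, -1.2]
width: 39.5
```

```bash
python3 plan.py 496 -68.5 -8 1.464;  python3 - <<'E'
from h import *
d=snap('wrist','w13.png')
E
```

```text
pos [497.7 -72.2  -6.9] [-3.141 -0.     1.462] F [ 0.1 -0.2 -1.2] w 39.5 t 10.5 q [-0.15  0.81  0.36  2.08 -0.75  0.39  0.71]
d cm [ 0.35 -0.21  0.11] w [-0.001 -0.    -0.002] rows 0.1
```

View pics/w13.png

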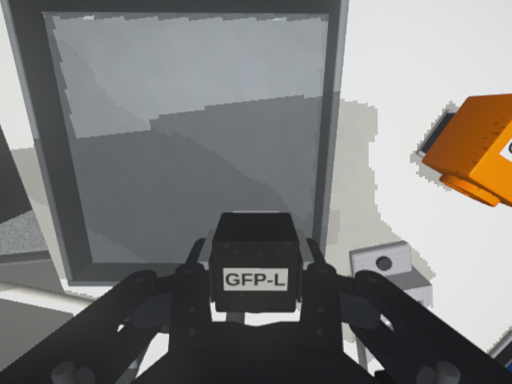

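Request:
carry_out(series=[[[0.2,-0.1,0.2,0,0,0,3],[0.2,-0.1,0.2,0,0,0,4.4],[0.2,-0.1,0.2,0,0,0,5.2],[0.2,-0.1,0.2,0,0,0,5.2],[0.2,-0.1,-3,0,0,0,5.2]]])

```text
clock: 10.97
eef_pos: [493.9, -68.1, 21.0]
tool_rot: [-3.134, -0.001, 1.464]
force: [1.1, -0.5, -0.3]
width: 52.2
```

```bash
python3 plan.py 590 -190 100 1.681
```

```text
pos [493.9 -68.1  21. ] [-3.134e+00 -1.000e-03  1.464e+00] F [ 1.1 -0.5 -0.3] w 52.2 t 10.97 q [-0.2   0.76  0.42  2.08 -0.71  0.45  0.67]
d cm [-11.09  10.8   -7.99] w [-0.007 -0.001 -0.217] rows 4.2
```

Request:
carry_out(series=[[[0,0,-4,0,0,0,6],[-1.8,1.8,-7.2,0,0,-0.04,6],[-4.6,4.5,-7.8,0,0,-0.1,6],[-7.4,7.2,-7.8,0,0,-0.16,6],[-10.2,9.9,-7.8,0,0,-0.217,6]]])

```text
clock: 11.38
eef_pos: [586.1, -181.7, 103.9]
tool_rot: [3.139, 0.001, 1.685]
force: [1.0, 0.9, -0.5]
width: 59.8
```

Request:
carry_out(series=[[[-1,0.5,0,0,0,0,6],[-1.5,0.9,0,0,0,0,6],[-1.5,0.9,2,0,0,0,6]]])

```text
clock: 11.63
eef_pos: [597.9, -197.5, 85.1]
tool_rot: [3.135, 0.004, 1.679]
force: [1.0, -0.6, -0.6]
width: 60.3
```

```bash
python3 plan.py 590 -196.3 20 1.681; python3 - <<'E'
from h import *
d=snap('wrist','w14.png')
import cubes
for o in cubes.tops(d,50,70,(400,650,-340,20)): print(o)
E
```

```text
pos [ 597.9 -197.5   85.1] [3.135 0.004 1.679] F [ 1.  -0.6 -0.6] w 60.3 t 11.63 q [-0.02  0.79  0.5   1.7  -0.51  0.78  0.83]
d cm [ 0.23 -0.81  6.5 ] w [ 0.007  0.004 -0.002] rows 1.6
([127.0, 23.0], np.int32(2987), [498.7, -79.7], [45.3, 30.6], 7.9, np.float64(55.7))
([320.0, 4.0], np.int32(201), [625.5, -53.3], [16.7, 8.1], 6.1, np.float64(51.7))
([23.0, 58.0], np.int32(825), [429.9, -107.1], [18.0, 12.2], 82.2, np.float64(62.5))
([102.0, 77.0], np.int32(590), [481.4, -113.1], [17.9, 11.3], 83.4, np.float64(63.4))
([246.0, 204.0], np.int32(2558), [590.4, -198.4], [39.9, 44.8], 6.4, np.float64(59.8))
([247.0, 262.0], np.int32(2155), [596.2, -252.4], [40.0, 46.1], 6.5, np.float64(59.8))
([44.0, 274.0], np.int32(1532), [417.4, -283.9], [40.9, 34.9], 89.9, np.float64(51.8))
([248.0, 308.0], np.int32(1357), [601.1, -298.4], [40.2, 30.8], 5.8, np.float64(59.7))
```

View pics/w14.png

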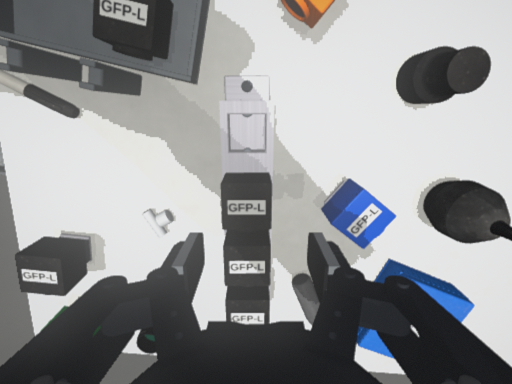

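Request:
carry_out(series=[[[0.1,-0.7,0,0.005,0.004,0,6],[0.1,-0.7,2,0.005,0.004,0,6],[0.1,-0.7,4.5,0.005,0.004,0,6],[0.1,-0.7,6,0.005,0.004,0,6],[0.1,-0.7,6,0.005,0.004,0,6]]])

```text
clock: 12.1
eef_pos: [584.6, -192.0, 19.6]
tool_rot: [-3.131, -0.008, 1.682]
force: [0.5, 0.4, 0.8]
width: 59.8
```

```bash
python3 plan.py 590.2 -196.4 -5 1.681
```

```text
pos [ 584.6 -192.    19.6] [-3.131 -0.008  1.682] F [0.5 0.4 0.8] w 59.8 t 12.1 q [ 0.01  0.87  0.44  1.75 -0.56  0.67  0.88]
d cm [-0.52  0.53  2.45] w [-0.011 -0.008  0.001] rows 0.6
```

Request:
carry_out(series=[[[0,0,0,0,0,0,6],[0,0,0,0,0,0,6],[0,0,0,0,0,0,6]]])

```text
clock: 12.35
eef_pos: [588.5, -194.7, 23.5]
tool_rot: [-3.139, -0.003, 1.681]
force: [0.2, -0.1, 0.4]
width: 59.9
```

```bash
python3 plan.py 590.2 -196.4 -5 1.681
```

```text
pos [ 588.5 -194.7   23.5] [-3.139e+00 -3.000e-03  1.681e+00] F [ 0.2 -0.1  0.4] w 59.9 t 12.35 q [ 0.01  0.87  0.44  1.74 -0.56  0.67  0.88]
d cm [-0.19  0.16  2.85] w [-0.003 -0.003  0.   ] rows 0.7
```

Request:
carry_out(series=[[[-0.1,0.1,1.5,0,0,0,6],[-0.1,0.1,2.7,0,0,0,6],[-0.1,0.1,2.7,0,0,0,6],[-0.1,0.1,2.7,0,0,0,4.5],[-0.1,0.1,2.7,0,0,0,3]]])

```text
clock: 12.77
eef_pos: [589.9, -195.4, -5.0]
tool_rot: [-3.139, -0.003, 1.681]
force: [-0.2, 1.9, 0.6]
width: 39.2
```

Request:
carry_out(series=[[[0,0,0,0,0,0,3],[0,0,0,0,0,0,3],[0,0,0,0,0,0,3]]])

```text
clock: 13.02
eef_pos: [589.2, -195.4, -4.8]
tool_rot: [-3.138, -0.004, 1.681]
force: [2.7, 1.1, -1.9]
width: 39.4
```

Request:
carry_out(series=[[[0,0,-1,0,0,0,3],[0,0,-2,0,0,0,3],[0,0,-4,0,0,0,3],[0,0,-7,0,0,0,3],[0,0,-10,0,0,0,3]]])

```text
clock: 13.43
eef_pos: [587.1, -195.7, 95.6]
tool_rot: [-3.133, -0.005, 1.68]
force: [0.7, -0.1, -1.2]
width: 39.1
```

```bash
python3 plan.py 500.5 -25 95 1.464
```

```text
pos [ 587.1 -195.7   95.6] [-3.133 -0.005  1.68 ] F [ 0.7 -0.1 -1.2] w 39.1 t 13.43 q [-0.02  0.77  0.51  1.7  -0.49  0.81  0.83]
d cm [17.91 -6.74  0.21] w [-0.009 -0.004  0.216] rows 4.6
```

Request:
carry_out(series=[[[3.6,-1.4,0,0,0,0.04,3],[7.4,-2.8,0,0,0,0.08,3],[11.2,-4.2,0,0,0,0.13,3],[15,-5.6,0,0,0,0.18,3],[17.9,-6.7,0,0,0,0.216,3]]])

```text
clock: 13.85
eef_pos: [499.7, -22.1, 96.3]
tool_rot: [-3.133, -0.005, 1.463]
force: [0.5, 0.3, -2.2]
width: 39.3
```

Request:
carry_out(series=[[[0,0,0,0,0,0,3],[0,0,0,0,0,0,3],[0,0,0,0,0,0,3]]])

```text
clock: 14.1
eef_pos: [503.2, -26.0, 96.6]
tool_rot: [-3.137, -0.002, 1.465]
force: [0.6, -1.5, -1.1]
width: 39.1
```

```bash
python3 plan.py 501 -24.5 -8 1.464
```

```text
pos [503.2 -26.   96.6] [-3.137e+00 -2.000e-03  1.465e+00] F [ 0.6 -1.5 -1.1] w 39.1 t 14.1 q [-0.38  0.66  0.58  2.03 -0.6   0.64  0.5 ]
d cm [ 0.1  -0.18 10.46] w [-0.005 -0.002  0.001] rows 2.5
```

Request:
carry_out(series=[[[0.3,-0.2,3.5,0,0,0,3],[0.3,-0.2,7,0,0,0,3],[0.3,-0.2,9,0,0,0,3],[0.3,-0.2,10.3,0,0,0,3],[0.3,-0.2,10.3,0,0,0,3]]])

```text
clock: 14.52
eef_pos: [500.1, -23.9, -8.6]
tool_rot: [-3.134, -0.002, 1.461]
force: [-0.2, -0.5, -2.0]
width: 39.0
```

Request:
carry_out(series=[[[0,0,0,0,0,0,3],[0,0,0,0,0,0,3]]])

```text
clock: 14.68
eef_pos: [501.5, -23.5, -6.9]
tool_rot: [-3.137, -0.002, 1.463]
force: [-0.2, -0.2, -1.4]
width: 39.2
```

```bash
python3 plan.py 501 -24.5 -8 1.464;  python3 - <<'E'
from h import *
d=snap('wrist','w15.png')
E
```

```text
pos [501.5 -23.5  -6.9] [-3.137e+00 -2.000e-03  1.463e+00] F [-0.2 -0.2 -1.4] w 39.2 t 14.68 q [-0.25  0.81  0.38  2.08 -0.77  0.4   0.63]
d cm [-0.11 -0.03  0.11] w [-0.005 -0.002 -0.001] rows 0.0
```

View pics/w15.png

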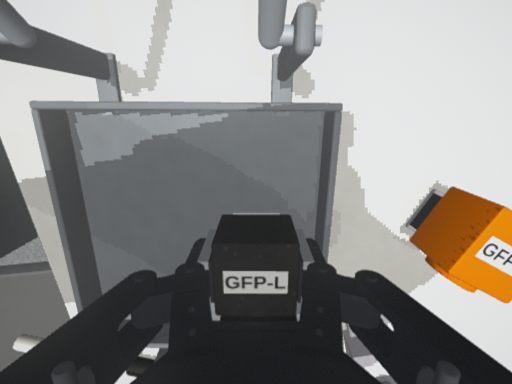

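Fine. Release and go back for cube 3.

Request:
carry_out(series=[[[0,0,0.2,0,0,0,3],[0,0,0.2,0,0,0,4.4],[0,0,0.2,0,0,0,5.2],[0,0,0.2,0,0,0,5.2],[0,0,-3,0,0,0,5.2]]])

```text
clock: 15.15
eef_pos: [497.7, -21.0, 19.8]
tool_rot: [-3.128, -0.003, 1.465]
force: [0.2, -0.0, -0.1]
width: 51.7
```

Request:
carry_out(series=[[[0,0,-4,0,0,0,6],[0,0,-7,0,0,0,6],[-1,0.4,-8,0,0,0,6]]])

```text
clock: 15.4
eef_pos: [505.8, -30.7, 106.5]
tool_rot: [-3.14, -0.005, 1.468]
force: [0.1, 0.5, -0.8]
width: 60.0
```

```bash
python3 plan.py 596 -249.5 100 1.681;  python3 - <<'E'
from h import *
d=snap('wrist','w16.png')
E
```

```text
pos [505.8 -30.7 106.5] [-3.14  -0.005  1.468] F [ 0.1  0.5 -0.8] w 60.0 t 15.4 q [-0.38  0.64  0.6   2.02 -0.59  0.66  0.5 ]
d cm [-20.84  11.23   0.54] w [-0.001 -0.005 -0.213] rows 5.7
```

View pics/w16.png

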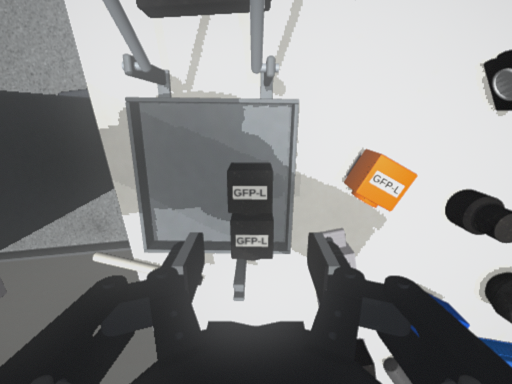

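Two cubes stand in the tray. On to cube 3.

Request:
carry_out(series=[[[-3.6,2,0,0,0,-0.04,6],[-7.2,3.9,0,0,0,-0.08,6],[-10.8,5.8,0,0,0,-0.12,6],[-14.4,7.8,0,0,0,-0.16,6],[-18,9.7,0,0,0,-0.213,6]]])

```text
clock: 15.87
eef_pos: [581.8, -222.8, 100.9]
tool_rot: [-3.136, -0.005, 1.68]
force: [1.3, -0.3, -0.3]
width: 59.8
```

Request:
carry_out(series=[[[-2,0.8,1,0,0,0,6],[-2.5,0.9,2,0,0,0,6],[-2.5,0.9,3,0,0,0,6],[-2.5,0.9,3,0,0,0,6],[-2.5,0.9,3,0,0,0,6]]])

```text
clock: 16.28
eef_pos: [591.9, -242.5, 70.2]
tool_rot: [-3.134, -0.007, 1.679]
force: [0.9, 0.0, 1.7]
width: 60.2
```

```bash
python3 plan.py 596 -249.5 20 1.681;  python3 - <<'E'
from h import *
d=snap('wrist','w17.png')
import cubes
for o in cubes.tops(d,50,70,(400,650,-340,20)): print(o)
E
```

```text
pos [ 591.9 -242.5   70.2] [-3.134 -0.007  1.679] F [0.9 0.  1.7] w 60.2 t 16.28 q [ 0.06  0.83  0.49  1.66 -0.51  0.8   0.9 ]
d cm [-0.77  0.37  5.01] w [-0.008 -0.007 -0.002] rows 1.2
([98.0, 7.0], np.int32(338), [481.4, -117.8], [9.7, 10.5], 88.1, np.float64(59.0))
([260.0, 223.0], np.int32(2834), [596.2, -252.2], [40.1, 44.7], 5.7, np.float64(59.9))
([32.0, 236.0], np.int32(1993), [417.3, -284.0], [40.4, 34.5], 89.9, np.float64(51.8))
([260.0, 283.0], np.int32(2367), [602.1, -305.3], [40.0, 45.9], 6.5, np.float64(59.8))
```

Request:
carry_out(series=[[[-0.7,0.4,1,-0.005,-0.005,0,6],[-0.7,0.4,3,-0.005,-0.005,0,6],[-0.7,0.4,4.5,-0.005,-0.005,0,6],[-0.7,0.4,5,-0.005,-0.005,0,6],[-0.7,0.4,5,-0.005,-0.005,0,6]]])

```text
clock: 16.75
eef_pos: [596.8, -250.7, 20.3]
tool_rot: [-3.14, -0.0, 1.679]
force: [-1.2, -0.8, 0.0]
width: 60.3
```

Request:
carry_out(series=[[[0,0,0,0,0,0,6],[0,0,0,0,0,0,6],[0,0,0,0,0,0,6]]])

```text
clock: 17.0
eef_pos: [598.3, -252.1, 22.7]
tool_rot: [3.14, 0.002, 1.678]
force: [0.8, 0.7, -0.1]
width: 60.2
```

```bash
python3 plan.py 596 -249.8 -5 1.681
```

```text
pos [ 598.3 -252.1   22.7] [3.140e+00 2.000e-03 1.678e+00] F [ 0.8  0.7 -0.1] w 60.2 t 17.0 q [ 0.09  0.9   0.46  1.66 -0.55  0.71  0.93]
d cm [ 0.26 -0.21  2.77] w [ 0.002  0.002 -0.003] rows 0.7
```

Request:
carry_out(series=[[[0.2,-0.2,1.5,0,0,0,6],[0.2,-0.2,2.7,0,0,0,6],[0.2,-0.2,2.7,0,0,0,6],[0.2,-0.2,2.7,0,0,0,4.5],[0.2,-0.2,2.7,0,0,0,3]]])

```text
clock: 17.42
eef_pos: [595.8, -250.4, -4.9]
tool_rot: [3.141, 0.002, 1.678]
force: [0.0, 0.5, 0.7]
width: 39.3
```

Request:
carry_out(series=[[[0,0,0,0,0,0,3],[0,0,0,0,0,0,3],[0,0,0,0,0,0,3]]])

```text
clock: 17.67
eef_pos: [595.6, -250.2, -5.0]
tool_rot: [3.141, 0.001, 1.678]
force: [0.3, 0.2, 0.3]
width: 39.5
```

Request:
carry_out(series=[[[0,0,-1,0,0,0,3],[0,0,-2,0,0,0,3],[0,0,-4,0,0,0,3],[0,0,-7,0,0,0,3],[0,0,-10,0,0,0,3]]])

```text
clock: 18.08
eef_pos: [594.0, -249.7, 96.1]
tool_rot: [-3.139, 0.0, 1.677]
force: [0.8, -0.7, -1.3]
width: 39.4
```

```bash
python3 plan.py 505.7 22 97 1.464
```

```text
pos [ 594.  -249.7   96.1] [-3.139  0.     1.677] F [ 0.8 -0.7 -1.3] w 39.4 t 18.08 q [ 0.06  0.8   0.52  1.64 -0.5   0.84  0.89]
d cm [27.95 -5.9  -0.09] w [-0.002  0.     0.213] rows 6.9
```

Request:
carry_out(series=[[[4,-0.8,0,0,0,0.03,3],[8,-1.7,0,0,0,0.06,3],[12,-2.5,0,0,0,0.1,3],[16,-3.4,0,0,0,0.13,3],[20,-4.2,0,0,0,0.16,3]]])

```text
clock: 18.5
eef_pos: [531.0, -54.0, 95.7]
tool_rot: [3.141, 0.0, 1.515]
force: [-0.1, 1.4, -1.3]
width: 39.0
```

Request:
carry_out(series=[[[3.8,-0.8,0,0,0,0.03,3],[7.6,-0.9,0,0,0,0.053,3],[7.6,-0.9,0,0,0,0.053,3],[7.6,-0.9,0,0,0,0.053,3],[7.6,-0.9,0,0,0,0.053,3]]])

```text
clock: 18.92
eef_pos: [527.4, 20.6, 95.3]
tool_rot: [3.14, 0.001, 1.466]
force: [-0.7, -0.6, -1.5]
width: 39.3
```

```bash
python3 plan.py 505.7 22 -8 1.464
```

```text
pos [527.4  20.6  95.3] [3.140e+00 1.000e-03 1.466e+00] F [-0.7 -0.6 -1.5] w 39.3 t 18.92 q [-0.48  0.69  0.6   1.97 -0.61  0.67  0.41]
d cm [-0.08 -2.19 10.33] w [0.001 0.001 0.002] rows 2.5
```

Request:
carry_out(series=[[[0,-2.2,0,0,0,0,3],[0,-2.2,3,0,0,0,3],[0,-2.2,6.5,0,0,0,3],[0,-2.2,9,0,0,0,3],[0,-2.2,9,0,0,0,3]]])

```text
clock: 19.33
eef_pos: [502.5, 21.1, 1.4]
tool_rot: [-3.135, 0.002, 1.461]
force: [-1.2, 0.2, -2.3]
width: 39.1
```

Request:
carry_out(series=[[[0,0,0,0,0,0,3],[0,0,0,0,0,0,3],[0,0,0,0,0,0,3]]])

```text
clock: 19.58
eef_pos: [506.8, 22.1, 6.0]
tool_rot: [3.138, 0.001, 1.464]
force: [0.4, -0.7, -1.6]
width: 39.1
```

```bash
python3 plan.py 505.7 22 -8 1.464;  python3 - <<'E'
from h import *
d=snap('wrist','w18.png')
E
```

```text
pos [506.8  22.1   6. ] [3.138e+00 1.000e-03 1.464e+00] F [ 0.4 -0.7 -1.6] w 39.1 t 19.58 q [-0.38  0.8   0.42  2.07 -0.77  0.43  0.54]
d cm [-0.02 -0.11  1.4 ] w [ 0.003  0.001 -0.   ] rows 0.3
```

View pics/w18.png

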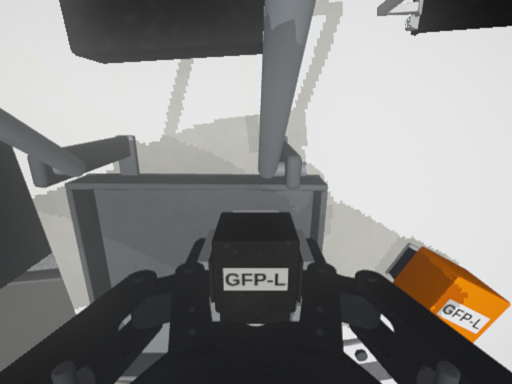

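Request:
carry_out(series=[[[0,-0.1,0.8,0,0,0,3],[0,-0.1,1.4,0,0,0,3],[0,-0.1,1.5,0,0,0,3],[0,-0.1,1.5,0,0,0,4.4],[0,-0.1,1.5,0,0,0,5.2]]])

```text
clock: 20.05
eef_pos: [504.5, 23.3, -10.6]
tool_rot: [3.141, 0.001, 1.465]
force: [0.1, -0.0, -0.3]
width: 52.0
```

Request:
carry_out(series=[[[0,0,0,0,0,0,5.2],[0,0,-3,0,0,0,5.2],[0,0,-7,0,0,0,5.2],[0,0,-10.5,0,0,0,6],[-2,0.4,-11.5,0,0,0,6]]])

```text
clock: 20.47
eef_pos: [508.1, 7.1, 107.7]
tool_rot: [3.138, -0.002, 1.471]
force: [-0.2, -0.2, 0.2]
width: 59.9
```

```bash
python3 plan.py 601.5 -302.5 100 1.681;  python3 - <<'E'
from h import *
d=snap('wrist','w19.png')
E
```

```text
pos [508.1   7.1 107.7] [ 3.138e+00 -2.000e-03  1.471e+00] F [-0.2 -0.2  0.2] w 59.9 t 20.47 q [-0.47  0.65  0.62  2.02 -0.61  0.66  0.44]
d cm [-29.88  12.36   0.75] w [ 0.004 -0.002 -0.21 ] rows 7.8
```

View pics/w19.png

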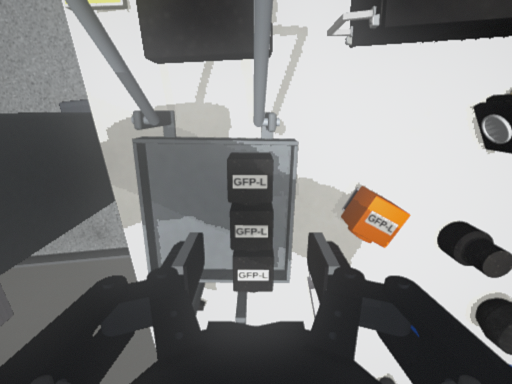

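Request:
carry_out(series=[[[-3.8,1.6,0,0,0,-0.04,6],[-7.6,3.2,0,0,0,-0.08,6],[-11.4,4.8,0,0,0,-0.12,6],[-15.2,6.4,0,0,0,-0.16,6],[-19,8,0,0,0,-0.21,6]]])

```text
clock: 20.93
eef_pos: [565.6, -196.1, 103.8]
tool_rot: [-3.141, 0.0, 1.677]
force: [1.5, 0.5, 0.1]
width: 60.1
```

```bash
python3 plan.py 601.5 -302.5 70 1.681
```

```text
pos [ 565.6 -196.1  103.8] [-3.141  0.     1.677] F [1.5 0.5 0.1] w 60.1 t 20.93 q [-0.04  0.74  0.53  1.77 -0.51  0.78  0.86]
d cm [-10.96   2.45   3.38] w [-0.001  0.    -0.004] rows 2.8
```

Request:
carry_out(series=[[[-3.8,0.8,1,0,0,0,6],[-7.6,1.6,2,0,0,0,6],[-10.4,2.2,3,0,0,0,6],[-10.4,2.2,3,0,0,0,6],[-10.4,2.2,3,0,0,0,6]]])

```text
clock: 21.35
eef_pos: [596.7, -297.6, 72.7]
tool_rot: [-3.139, 0.001, 1.671]
force: [0.5, 0.3, -0.9]
width: 60.0
```

Request:
carry_out(series=[[[0,0,0,0,0,0,6],[0,0,0,0,0,0,6]]])

```text
clock: 21.52
eef_pos: [598.4, -293.5, 74.3]
tool_rot: [-3.141, -0.001, 1.676]
force: [0.7, -0.1, -0.2]
width: 59.9
```

```bash
python3 plan.py 601.5 -302.5 20 1.681;python3 - <<'E'
from h import *
d=snap('wrist','w20.png')
import cubes
for o in cubes.tops(d,50,70,(350,650,-340,20)): print(o)
E
```

```text
pos [ 598.4 -293.5   74.3] [-3.141e+00 -1.000e-03  1.676e+00] F [ 0.7 -0.1 -0.2] w 59.9 t 21.52 q [ 0.14  0.85  0.5   1.58 -0.51  0.84  0.95]
d cm [-0.94  0.22  5.43] w [-0.    -0.001 -0.005] rows 1.3
([20.0, 174.0], np.int32(2099), [418.1, -284.2], [40.2, 33.4], 88.5, np.float64(51.8))
([259.0, 224.0], np.int32(2684), [602.1, -305.7], [40.1, 44.5], 6.5, np.float64(59.8))
```

View pics/w20.png

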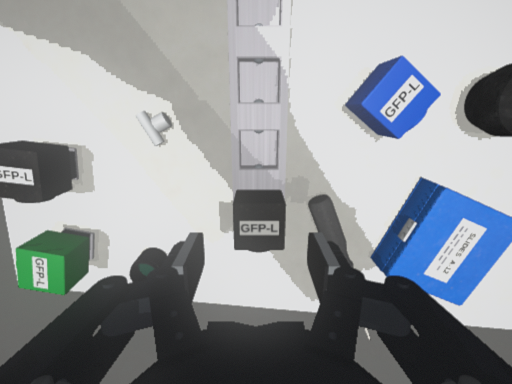

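```bash
python3 - <<'E'
from h import *
d=dict(np.load('last_wrist.npz')); W=cloud(d)
for v in range(195,262,8): print(v,[W[v,u].round(0).astype(int).tolist() for u in range(300,352,6)])
E
```

```text
195 [[642, -293, 0], [648, -293, -1], [654, -292, -1], [658, -290, 4], [662, -288, 8], [671, -291, -2], [677, -290, -1], [683, -289, -2], [689, -289, -1]]
203 [[643, -302, -1], [649, -301, 1], [650, -295, 17], [655, -293, 19], [660, -293, 20], [667, -293, 17], [679, -298, -2], [684, -297, 0], [690, -297, 0]]
211 [[644, -310, -1], [651, -310, -2], [652, -303, 16], [656, -300, 21], [661, -299, 23], [667, -300, 20], [681, -307, -2], [686, -306, -2], [692, -305, 0]]
219 [[646, -319, -1], [652, -318, -2], [658, -318, -2], [658, -309, 19], [663, -307, 22], [668, -307, 22], [675, -308, 17], [688, -315, -2], [694, -314, -1]]
227 [[647, -328, -2], [653, -327, -2], [659, -326, 0], [660, -318, 16], [664, -316, 21], [669, -314, 23], [676, -315, 19], [690, -323, -1], [696, -323, -2]]
235 [[648, -336, 0], [655, -335, -1], [627, -280, 117], [630, -280, 116], [666, -324, 20], [671, -322, 22], [676, -322, 22], [684, -323, 18], [697, -331, -1]]
243 [[650, -345, -1], [656, -345, -2], [627, -283, 119], [629, -280, 124], [631, -280, 125], [637, -283, 117], [678, -330, 23], [685, -331, 20], [700, -340, -1]]
251 [[652, -355, -1], [658, -354, -2], [627, -287, 121], [627, -280, 133], [629, -280, 133], [632, -280, 133], [638, -283, 126], [687, -339, 19], [701, -349, -1]]
259 [[653, -364, -1], [659, -364, -2], [628, -291, 123], [627, -284, 134], [628, -280, 140], [631, -280, 140], [633, -280, 140], [639, -283, 134], [696, -349, 16]]
```

Request:
carry_out(series=[[[-0.9,0.2,1,0,0,-0.005,5.6],[-0.9,0.2,3,0,0,-0.005,5.6],[-0.9,0.2,4.5,0,0,-0.005,5.6],[-0.9,0.2,5,0,0,-0.005,5.6],[-0.9,0.2,5,0,0,-0.005,5.6]]])

```text
clock: 21.98
eef_pos: [600.0, -303.1, 22.4]
tool_rot: [-3.138, -0.001, 1.68]
force: [1.1, -0.1, 0.8]
width: 55.9
```

Request:
carry_out(series=[[[0,0,0,0,0,0,5.6],[0,0,0,0,0,0,5.6],[0,0,0,0,0,0,5.6]]])

```text
clock: 22.23
eef_pos: [601.9, -304.8, 25.6]
tool_rot: [3.14, 0.002, 1.68]
force: [0.3, 0.6, 0.6]
width: 56.0
```

```bash
python3 plan.py 601.7 -303 -5 1.681
```

```text
pos [ 601.9 -304.8   25.6] [3.14e+00 2.00e-03 1.68e+00] F [0.3 0.6 0.6] w 56.0 t 22.23 q [ 0.17  0.92  0.47  1.58 -0.54  0.77  0.98]
d cm [ 0.18 -0.    3.06] w [ 0.001  0.002 -0.001] rows 0.7
```

Request:
carry_out(series=[[[0.2,0,1.5,0,0,0,5.6],[0.2,0,2.9,0,0,0,5.6],[0.2,0,2.9,0,0,0,5.6],[0.2,0,2.9,0,0,0,4.5],[0.2,0,2.9,0,0,0,3]]])

```text
clock: 22.65
eef_pos: [601.2, -302.7, -4.0]
tool_rot: [3.141, 0.001, 1.68]
force: [-0.4, 0.3, -1.2]
width: 39.4
```

Request:
carry_out(series=[[[0,0,0,0,0,0,3],[0,0,0,0,0,0,3],[0,0,0,0,0,0,3]]])

```text
clock: 22.9
eef_pos: [601.1, -302.5, -4.1]
tool_rot: [3.141, 0.001, 1.68]
force: [0.1, 0.6, -2.4]
width: 39.5
```

Request:
carry_out(series=[[[0,0,-1,0,0,0,3],[0,0,-2,0,0,0,3],[0,0,-4,0,0,0,3],[0,0,-7,0,0,0,3],[0,0,-10,0,0,0,3]]])

```text
clock: 23.32
eef_pos: [600.0, -302.3, 97.3]
tool_rot: [-3.14, 0.001, 1.679]
force: [0.8, 0.2, -1.1]
width: 39.3
```

```bash
python3 plan.py 436 -18 97 1.464
```

```text
pos [ 600.  -302.3   97.3] [-3.140e+00  1.000e-03  1.679e+00] F [ 0.8  0.2 -1.1] w 39.3 t 23.32 q [ 0.14  0.83  0.52  1.55 -0.49  0.89  0.94]
d cm [ 30.04 -13.23   0.04] w [-0.002  0.001  0.215] rows 7.9
```

Request:
carry_out(series=[[[3.8,-1.7,0,0,0,0.04,3],[7.6,-3.4,0,0,0,0.08,3],[11.4,-5,0,0,0,0.12,3],[15.2,-6.7,0,0,0,0.16,3],[19,-8.4,0,0,0,0.215,3]]])

```text
clock: 23.73
eef_pos: [495.8, -121.4, 96.9]
tool_rot: [3.14, 0.0, 1.462]
force: [1.1, 2.0, -2.4]
width: 39.4
```

Request:
carry_out(series=[[[0,0,0,0,0,0,3]]])

```text
clock: 23.82
eef_pos: [490.6, -112.5, 95.5]
tool_rot: [-3.132, -0.008, 1.47]
force: [-1.0, 1.0, -2.1]
width: 39.1
```

```bash
python3 plan.py 436 -16 97 1.464
```

```text
pos [ 490.6 -112.5   95.5] [-3.132 -0.008  1.47 ] F [-1.   1.  -2.1] w 39.1 t 23.82 q [-0.2   0.66  0.57  2.02 -0.6   0.64  0.68]
d cm [ 9.05 -6.41 -0.02] w [-0.009 -0.008  0.006] rows 2.7
```

Request:
carry_out(series=[[[3.3,-2.3,0,0,0,0,3],[6.5,-4.6,0,0,0,0,3],[9,-6.4,0,0,0,0,3],[9,-6.4,0,0,0,0,3],[9,-6.4,0,0,0,0,3]]])

```text
clock: 24.23
eef_pos: [442.6, -24.7, 96.4]
tool_rot: [3.141, -0.001, 1.468]
force: [0.7, 0.2, -2.4]
width: 39.3
```

Request:
carry_out(series=[[[0,0,0,0,0,0,3],[0,0,0,0,0,0,3]]])

```text
clock: 24.4
eef_pos: [444.2, -27.7, 96.1]
tool_rot: [3.139, 0.001, 1.463]
force: [1.1, -0.1, -1.7]
width: 39.5
```

```bash
python3 plan.py 436 -16 -8 1.464;python3 - <<'E'
from h import *
d=snap('wrist','w21.png')
E
```

```text
pos [444.2 -27.7  96.1] [3.139e+00 1.000e-03 1.463e+00] F [ 1.1 -0.1 -1.7] w 39.5 t 24.4 q [-0.39  0.59  0.58  2.19 -0.64  0.53  0.56]
d cm [ 1.09 -0.97 10.41] w [ 0.003  0.001 -0.001] rows 2.5
```

View pics/w21.png

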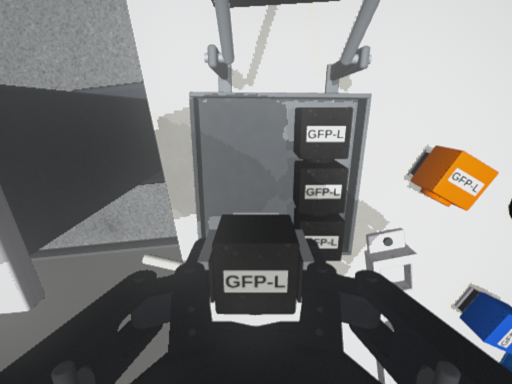

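Request:
carry_out(series=[[[1.1,-1,1,0,0,0,3],[1.1,-1,4,0,0,0,3],[1.1,-1,7,0,0,0,3],[1.1,-1,9,0,0,0,3],[1.1,-1,9.2,0,0,0,3]]])

```text
clock: 24.87
eef_pos: [432.8, -15.5, 0.8]
tool_rot: [-3.138, 0.001, 1.462]
force: [-1.2, -1.0, -1.5]
width: 39.4
```

Request:
carry_out(series=[[[0,0,0,0,0,0,3],[0,0,0,0,0,0,3],[0,0,0,0,0,0,3]]])

```text
clock: 25.12
eef_pos: [435.1, -15.0, 4.4]
tool_rot: [3.139, 0.001, 1.464]
force: [0.7, -0.1, -0.5]
width: 39.0
```

```bash
python3 plan.py 436 -16 -8 1.464;python3 - <<'E'
from h import *
d=snap('wrist','w22.png')
E
```

```text
pos [435.1 -15.    4.4] [3.139e+00 1.000e-03 1.464e+00] F [ 0.7 -0.1 -0.5] w 39.0 t 25.12 q [-0.24  0.74  0.3   2.26 -0.88  0.26  0.75]
d cm [-0.08  0.1   1.24] w [0.002 0.001 0.   ] rows 0.3
```

View pics/w22.png

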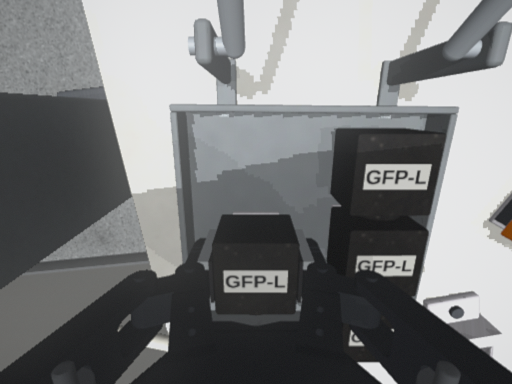

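Request:
carry_out(series=[[[0,0.3,0.3,0,0,0,3],[0,0.3,0.6,0,0,0,3],[0,0.3,0.6,0,0,0,3],[0,0.3,0.6,0,0,0,3]]])

```text
clock: 25.5
eef_pos: [436.9, -14.6, -2.7]
tool_rot: [3.142, 0.001, 1.465]
force: [-1.1, 0.5, -1.7]
width: 39.3
```

```bash
python3 plan.py 438 -16 -8 1.464
```

```text
pos [436.9 -14.6  -2.7] [3.142e+00 1.000e-03 1.465e+00] F [-1.1  0.5 -1.7] w 39.3 t 25.5 q [-0.23  0.75  0.3   2.25 -0.91  0.26  0.77]
d cm [-0.13  0.12  0.53] w [0.    0.001 0.001] rows 0.1
```

Request:
carry_out(series=[[[0,0,0.2,0,0,0,3],[0,0,0.4,0,0,0,3],[0,0,0.4,0,0,0,3],[0,0,0.4,0,0,0,4.2],[0,0,0.4,0,0,0,4.8]]])

```text
clock: 25.92
eef_pos: [437.0, -14.8, -6.6]
tool_rot: [3.141, 0.001, 1.465]
force: [0.4, 0.3, 0.3]
width: 48.0
```

Request:
carry_out(series=[[[0,0,0,0,0,0,4.8],[0,0,-3,0,0,0,4.8],[0,0,-7,0,0,0,5],[0,0,-11,0,0,0,6],[0,0,-13,0,0,0,6]]])

```text
clock: 26.33
eef_pos: [438.0, -15.3, 126.7]
tool_rot: [3.138, 0.001, 1.464]
force: [0.8, -0.6, -1.2]
width: 60.1
```

```bash
python3 plan.py 418 -284 100 1.571;python3 - <<'E'
from h import *
d=snap('wrist','w23.png')
E
```

```text
pos [438.  -15.3 126.7] [3.138e+00 1.000e-03 1.464e+00] F [ 0.8 -0.6 -1.2] w 60.1 t 26.33 q [-0.52  0.56  0.72  2.18 -0.64  0.62  0.55]
d cm [-26.93   0.87   2.7 ] w [ 0.004  0.001 -0.107] rows 6.5
```

View pics/w23.png

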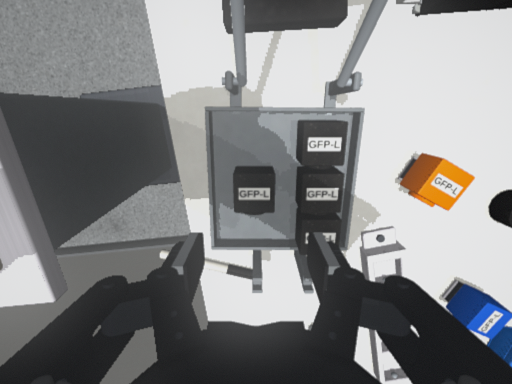

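Request:
carry_out(series=[[[-4,0.1,0,0,0,-0.02,6],[-8,0.2,0,0,0,-0.05,6],[-12,0.3,0,0,0,-0.07,6],[-16,0.4,0,0,0,-0.09,6],[-19,0.5,0,0,0,-0.107,6]]])

```text
clock: 26.8
eef_pos: [421.2, -207.5, 123.9]
tool_rot: [3.141, 0.003, 1.571]
force: [0.7, 0.3, -0.1]
width: 59.9
```

Request:
carry_out(series=[[[0,0,0,0,0,0,6],[0,0,0,0,0,0,6],[0,0,0,0,0,0,6]]])

```text
clock: 27.05
eef_pos: [421.5, -203.3, 123.3]
tool_rot: [-3.141, -0.0, 1.571]
force: [-0.5, 1.0, 0.3]
width: 60.1
```

```bash
python3 - <<'E'
from h import *
d=snap('wrist','w24.png')
import cubes
for o in cubes.tops(d,48,70,(350,650,-400,20)): print(o)
E
python3 plan.py 418 -284 80 1.571
```

```text
([350.0, 34.0], np.int32(3175), [497.6, -69.6], [50.5, 40.4], 84.3, np.float64(55.8))
([505.0, 6.0], np.int32(204), [618.3, -49.0], [8.4, 21.5], 64.8, np.float64(51.2))
([266.0, 81.0], np.int32(168), [429.6, -106.4], [9.9, 9.9], 84.2, np.float64(64.7))
([326.0, 90.0], np.int32(286), [481.1, -113.3], [17.6, 10.3], 83.7, np.float64(64.2))
([249.0, 263.0], np.int32(1291), [414.1, -284.9], [42.8, 39.6], 88.7, np.float64(51.8))
([257.0, 318.0], np.int32(387), [424.5, -354.8], [15.3, 39.9], 85.6, np.float64(51.7))
pos [ 421.7 -202.6  123.3] [-3.141 -0.     1.573] F [-0.4 -0.2 -0.3] w 60.1 t 27.1 q [-0.04  0.58  0.64  2.1  -0.57  0.64  0.99]
d cm [-8.14 -0.38  4.32] w [-0.001 -0.     0.002] rows 2.2
```

View pics/w24.png

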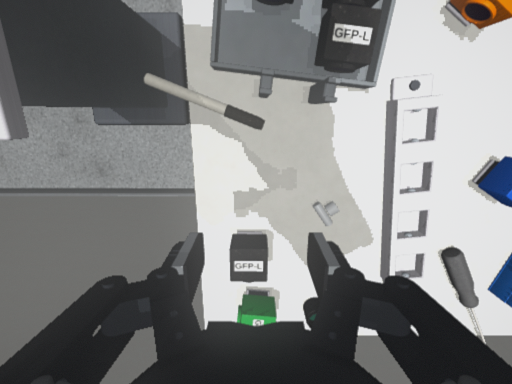

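Request:
carry_out(series=[[[-3.8,-0.3,1,0,0,0.02,6],[-7.5,-0.7,2.5,0,0,0.02,6],[-8,-0.7,5,0,0,0.02,6],[-8,-0.7,7,0,0,0.02,6],[-8,-0.7,7.5,0,0,0.02,6]]])

```text
clock: 27.52
eef_pos: [413.8, -281.8, 46.1]
tool_rot: [-3.138, -0.002, 1.553]
force: [0.3, 1.4, 0.6]
width: 60.2
```

Request:
carry_out(series=[[[0,0,0,0,0,0,6],[0,0,0,0,0,0,6],[0,0,0,0,0,0,6]]])

```text
clock: 27.77
eef_pos: [415.9, -283.6, 49.6]
tool_rot: [3.14, 0.002, 1.554]
force: [0.1, 0.1, -0.1]
width: 59.7
```

```bash
python3 - <<'E'
from h import *
d=snap('wrist','w25.png')
import cubes
for o in cubes.tops(d,46,70,(350,650,-400,20)): print(o)
E
python3 plan.py 414.2 -284 -12 1.55
```

```text
([253.0, 221.0], np.int32(3157), [413.6, -286.1], [44.8, 40.1], 89.3, np.float64(51.9))
([265.0, 309.0], np.int32(1450), [421.8, -360.2], [26.0, 44.2], 85.2, np.float64(51.7))
pos [ 416.  -283.8   49.7] [3.140e+00 2.000e-03 1.553e+00] F [ 0.3 -0.8  0.5] w 60.4 t 27.82 q [ 0.22  0.72  0.5   2.06 -0.68  0.52  1.2 ]
d cm [-0.01 -0.19  6.17] w [0.002 0.002 0.003] rows 1.5
```

View pics/w25.png

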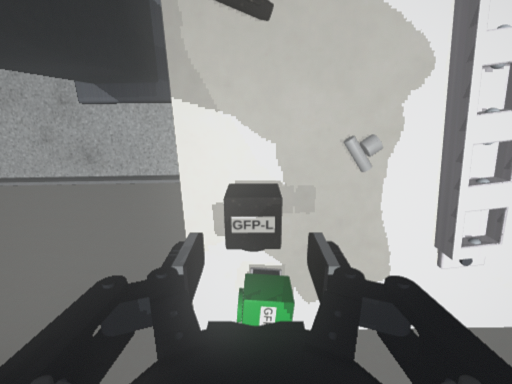

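Request:
carry_out(series=[[[0,-0.2,2,0,0,0,6],[0,-0.2,4.5,0,0,0,6],[0,-0.2,6,0,0,0,6],[0,-0.2,6,0,0,0,6],[0,-0.2,6,0,0,0,4.5]]])

```text
clock: 28.23
eef_pos: [413.1, -284.1, -10.9]
tool_rot: [3.141, 0.001, 1.552]
force: [0.4, -1.0, 1.3]
width: 49.1
```

Request:
carry_out(series=[[[0,0,0,0,0,0,3],[0,0,0,0,0,0,3],[0,0,0,0,0,0,3],[0,0,0,0,0,0,3]]])

```text
clock: 28.57
eef_pos: [413.7, -284.7, -10.1]
tool_rot: [3.14, 0.002, 1.552]
force: [-0.9, 0.1, 7.0]
width: 39.1
```

Request:
carry_out(series=[[[0,0,-1,0,0,0,3],[0,0,-4,0,0,0,3],[0,0,-8,0,0,0,3],[0,0,-11,0,0,0,3],[0,0,-11.5,0,0,0,3]]])

```text
clock: 28.98
eef_pos: [415.0, -286.1, 108.6]
tool_rot: [3.135, 0.005, 1.551]
force: [-0.3, -0.6, -1.8]
width: 39.5
```

```bash
python3 plan.py 433 -62 97 1.464;python3 - <<'E'
from h import *
d=snap('wrist','w26.png')
E
```

```text
pos [ 415.  -286.1  108.6] [3.135 0.005 1.551] F [-0.3 -0.6 -1.8] w 39.5 t 28.98 q [ 0.15  0.64  0.61  2.03 -0.6   0.65  1.13]
d cm [22.45  1.36  1.05] w [0.007 0.005 0.087] rows 5.4
```

View pics/w26.png

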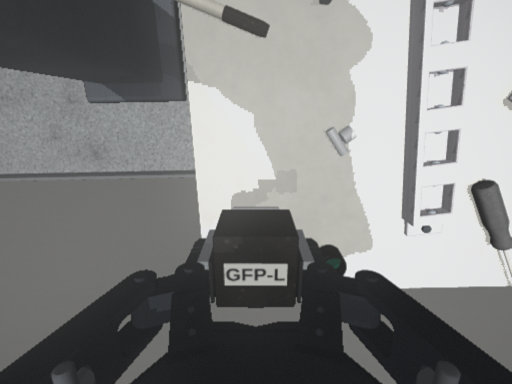

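Request:
carry_out(series=[[[4,0.2,0,0,0,0.02,3],[8,0.5,0,0,0,0.04,3],[12,0.7,0,0,0,0.06,3],[16,1,0,0,0,0.08,3],[19.5,1.2,0,0,0,0.087,3]]])

```text
clock: 29.45
eef_pos: [427.5, -86.2, 102.6]
tool_rot: [-3.139, -0.0, 1.465]
force: [1.3, 0.3, -1.3]
width: 39.0
```

Request:
carry_out(series=[[[2.5,0.2,0.5,0,0,0,3],[2.5,0.2,1,0,0,0,3],[2.5,0.2,1,0,0,0,3],[2.5,0.2,1,0,0,0,3],[2.5,0.2,1,0,0,0,3]]])

```text
clock: 29.87
eef_pos: [432.9, -66.1, 93.4]
tool_rot: [-3.142, 0.002, 1.463]
force: [1.0, 0.3, -2.2]
width: 39.2
```

```bash
python3 plan.py 432.5 -62.5 5 1.464;python3 - <<'E'
from h import *
d=snap('wrist','w27.png')
import cubes
for o in cubes.tops(d,50,70,(350,550,-200,60)): print(o)
E
```

```text
pos [432.9 -66.1  93.4] [-3.142e+00  2.000e-03  1.463e+00] F [ 1.   0.3 -2.2] w 39.2 t 29.87 q [-0.34  0.61  0.64  2.2  -0.72  0.54  0.73]
d cm [ 0.37 -0.08  8.84] w [-0.     0.002 -0.001] rows 2.1
([339.0, 78.0], np.int32(3347), [504.2, 21.2], [43.0, 40.5], 83.6, np.float64(55.9))
([253.0, 143.0], np.int32(2674), [436.1, -18.7], [44.0, 40.0], 83.8, np.float64(55.9))
([336.0, 143.0], np.int32(2728), [500.8, -25.8], [43.9, 40.5], 83.8, np.float64(55.9))
([333.0, 199.0], np.int32(2277), [497.5, -72.3], [44.3, 40.4], 83.9, np.float64(55.9))
([318.0, 240.0], np.int32(86), [482.2, -104.0], [1.8, 9.8], 82.9, np.float64(59.0))
```

View pics/w27.png

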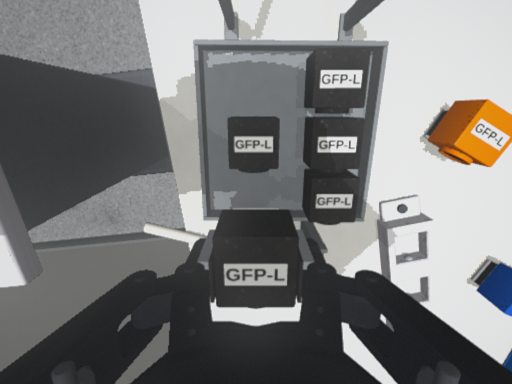

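Request:
carry_out(series=[[[0.3,-0.1,2,0,0,0,3],[0.3,-0.1,5,0,0,0,3],[0.3,-0.1,8,0,0,0,3],[0.3,-0.1,8.8,0,0,0,3],[0.3,-0.1,8.8,0,0,0,3]]])

```text
clock: 30.33
eef_pos: [431.1, -62.9, 3.8]
tool_rot: [-3.138, 0.001, 1.461]
force: [0.1, -0.2, -1.5]
width: 39.3
```

Request:
carry_out(series=[[[0,0,0,0,0,0,3],[0,0,0,0,0,0,3],[0,0,0,0,0,0,3]]])

```text
clock: 30.58
eef_pos: [433.4, -62.3, 6.4]
tool_rot: [3.139, 0.001, 1.464]
force: [-0.2, -0.3, -1.9]
width: 39.3
```

```bash
python3 plan.py 432.5 -63 -7 1.464;python3 - <<'E'
from h import *
d=snap('wrist','w28.png')
E
```

```text
pos [433.4 -62.3   6.4] [3.139e+00 1.000e-03 1.464e+00] F [-0.2 -0.3 -1.9] w 39.3 t 30.58 q [-0.17  0.75  0.36  2.25 -0.95  0.3   0.93]
d cm [-0.08 -0.08  1.34] w [0.002 0.001 0.   ] rows 0.3
```

View pics/w28.png

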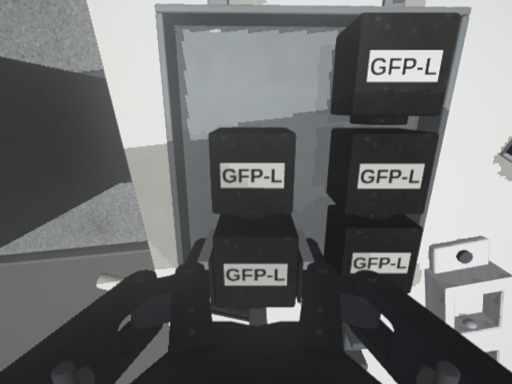

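Request:
carry_out(series=[[[-0.1,-0.1,0.5,0,0,0,3],[-0.1,-0.1,1.1,0,0,0,3],[-0.1,-0.1,1.1,0,0,0,3],[-0.1,-0.1,1.1,0,0,0,3]]])

```text
clock: 30.97
eef_pos: [431.4, -62.5, -5.6]
tool_rot: [3.142, 0.001, 1.465]
force: [0.8, -0.1, -1.4]
width: 39.0
```

Request:
carry_out(series=[[[0,0,0,0,0,0,4],[0,0,0,0,0,0,4.8],[0,0,0,0,0,0,4.8],[0,0,-2,0,0,0,4.8],[0,0,-5,0,0,0,4.8]]])

```text
clock: 31.38
eef_pos: [429.9, -62.4, 43.7]
tool_rot: [-3.137, 0.0, 1.464]
force: [0.6, -0.9, 0.2]
width: 48.2
```

Request:
carry_out(series=[[[0,0,-4,0,0,0,5],[0,0,-8,0,0,0,5],[0,0,-12,0,0,0,5],[0,0,-16,0,0,0,5],[0,0,-19,0,0,0,5]]])

```text
clock: 31.8
eef_pos: [431.7, -62.9, 237.4]
tool_rot: [3.139, 0.001, 1.464]
force: [-0.5, 1.1, 0.2]
width: 50.3
```

```bash
python3 plan.py 487 150 240 1.464;python3 - <<'E'
from h import *
d=snap('wrist','w29.png')
import cubes
for o in cubes.tops(d,50,70,(350,550,-200,60)): print(o)
E
```

```text
pos [431.7 -62.9 237.4] [3.139e+00 1.000e-03 1.464e+00] F [-0.5  1.1  0.2] w 50.3 t 31.8 q [-0.62  0.41  0.97  2.05 -0.43  0.9   0.49]
d cm [21.76  3.23 -0.27] w [0.002 0.001 0.   ] rows 5.3
([306.0, 94.0], np.int32(1114), [504.6, 21.6], [42.7, 40.3], 83.9, np.float64(55.9))
([255.0, 132.0], np.int32(977), [436.1, -19.0], [43.1, 39.8], 83.9, np.float64(55.8))
([305.0, 132.0], np.int32(982), [500.9, -25.9], [43.1, 40.2], 83.8, np.float64(55.9))
([255.0, 166.0], np.int32(861), [431.3, -64.3], [44.3, 38.5], 83.7, np.float64(55.8))
([304.0, 167.0], np.int32(876), [497.8, -72.0], [43.2, 40.2], 83.6, np.float64(55.8))
([294.0, 199.0], np.int32(92), [481.3, -111.2], [15.5, 9.5], 83.8, np.float64(64.6))
```

View pics/w29.png

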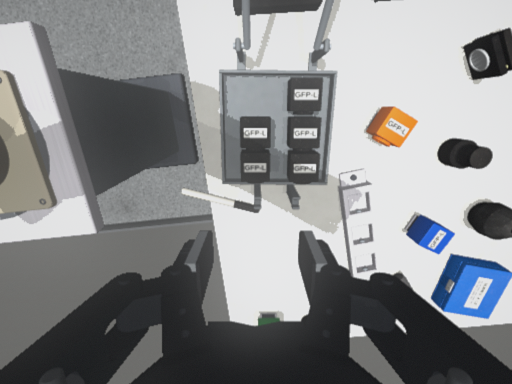

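Request:
carry_out(series=[[[2,0.5,-3.5,0,0,0,5],[6,1,-4.5,0,0,0,5],[10,1.6,-4.5,0,0,0,5],[14,2.2,-4.5,0,0,0,5],[18,2.8,-4.5,0,0,0,5]]])

```text
clock: 32.27
eef_pos: [478.3, 115.9, 279.7]
tool_rot: [3.141, -0.001, 1.465]
force: [1.1, -0.6, 0.3]
width: 50.3
```

Request:
carry_out(series=[[[3,0,0,0,0,0,5],[3,0,0,0,0,0,5],[3,0,0,0,0,0,5],[3,0,0,0,0,0,5]]])

```text
clock: 32.6
eef_pos: [481.1, 142.7, 279.1]
tool_rot: [-3.141, 0.002, 1.464]
force: [0.4, -0.3, -0.6]
width: 49.7
```

```bash
python3 plan.py 490 208 203 1.464;python3 - <<'E'
from h import *
d=snap('wrist','w30.png'); W=cloud(d)
n,l,st,ce=cv2.connectedComponentsWithStats(((W[...,2]>195)&(W[...,2]<285)&(np.hypot(W[...,0]-490,W[...,1]-205)<70)).astype(np.uint8))
for i in range(1,n):
    if st[i,4]>30: q=W[l==i]; print(st[i],q.mean(0).round(1),q.min(0).round(1),q.max(0).round(1))
E
```

```text
pos [481.1 142.7 279.1] [-3.141e+00  2.000e-03  1.464e+00] F [ 0.4 -0.3 -0.6] w 49.7 t 32.6 q [-1.01  0.48  0.99  1.83 -0.45  1.08  0.05]
d cm [6.61 0.19 7.6 ] w [-0.     0.002  0.   ] rows 2.4
[ 209  115  104   59 1854] [489.7 187.7 238.3] [444.1 153.1 195.1] [532.6 213.6 268. ]
```

View pics/w30.png

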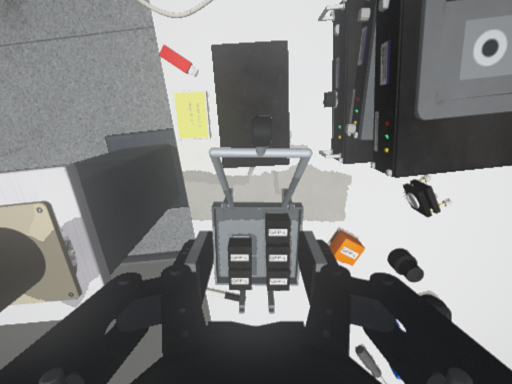

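```bash
python3 - <<'E'
from h import *
d=dict(np.load('last_wrist.npz')); W=cloud(d)
for v in range(110,165,4): print(v,W[v,263].round(0).astype(int).tolist(),W[v,256].round(0).astype(int).tolist(),W[v,270].round(0).astype(int).tolist())
E
```

```text
110 [500, 215, 31] [490, 216, 30] [511, 214, 32]
114 [500, 209, 29] [489, 210, 30] [510, 208, 30]
118 [493, 211, 262] [489, 212, 262] [498, 211, 261]
122 [493, 209, 263] [488, 209, 264] [498, 208, 264]
126 [493, 206, 265] [488, 207, 266] [498, 205, 264]
130 [492, 203, 267] [488, 204, 268] [497, 203, 267]
134 [492, 201, 267] [487, 201, 266] [497, 200, 266]
138 [492, 198, 266] [487, 199, 266] [497, 198, 266]
142 [492, 195, 263] [487, 196, 265] [497, 194, 263]
146 [492, 191, 256] [486, 190, 240] [506, 160, 30]
150 [492, 186, 238] [486, 186, 233] [497, 184, 228]
154 [491, 181, 230] [486, 182, 230] [497, 180, 229]
158 [493, 142, 30] [482, 144, 32] [504, 141, 32]
162 [492, 136, 30] [481, 137, 31] [504, 135, 31]
```

Request:
carry_out(series=[[[3,0.2,0,0,0,0,5],[6,0.4,0,0,0,0,5],[6,0.4,2,0,0,0,5],[6,0.4,2,0,0,0,5],[6,0.4,2,0,0,0,5]]])

```text
clock: 33.07
eef_pos: [491.2, 200.8, 258.9]
tool_rot: [-3.14, 0.002, 1.462]
force: [0.0, 0.2, 0.1]
width: 49.7
```

Request:
carry_out(series=[[[0,0,0,0,0,0,5],[0,0,0,0,0,0,5]]])

```text
clock: 33.23
eef_pos: [492.4, 201.1, 260.2]
tool_rot: [3.14, 0.0, 1.462]
force: [-0.1, -0.7, -0.3]
width: 49.8
```

```bash
python3 plan.py 492 202 207 1.464;python3 - <<'E'
from h import *
d=snap('wrist','w31.png')
E
```

```text
pos [492.4 201.1 260.2] [3.14  0.    1.462] F [-0.1 -0.7 -0.3] w 49.8 t 33.23 q [-1.05  0.55  0.96  1.79 -0.5   1.08 -0.02]
d cm [ 0.08 -0.06  5.32] w [ 0.001  0.    -0.002] rows 1.3
```

View pics/w31.png

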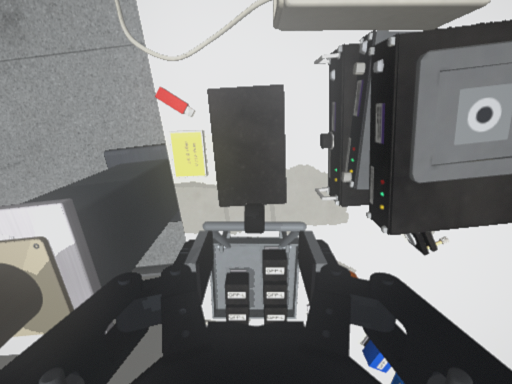

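Request:
carry_out(series=[[[0.1,-0.05,1,0,0,0,3.6],[0.1,-0.05,3,0,0,0,3.6],[0.1,-0.05,5,0,0,0,3.6],[0.1,-0.05,5.2,0,0,0,3.6],[0.1,-0.05,5.2,0,0,0,3.6]]])

```text
clock: 33.7
eef_pos: [490.6, 203.4, 206.3]
tool_rot: [-3.14, 0.002, 1.464]
force: [0.3, -0.1, 0.8]
width: 35.9
```

Request:
carry_out(series=[[[0,0,0,0,0,0,2],[0,0,0,0,0,0,0.6],[0,0,0,0,0,0,0.6],[0,0,0,0,0,0,0.6],[0,0,0,0,0,0,0.6]]])

```text
clock: 34.12
eef_pos: [492.0, 204.3, 207.9]
tool_rot: [3.14, -0.0, 1.465]
force: [-0.8, 1.4, 3.9]
width: 13.0
```

```bash
python3 plan.py 492 202 207 1.464
```

```text
pos [492.  204.3 207.9] [ 3.14  -0.     1.465] F [-0.8  1.4  3.9] w 13.0 t 34.12 q [-1.02  0.6   0.91  1.85 -0.57  0.97  0.04]
d cm [-0.23  0.03  0.09] w [ 0.001 -0.     0.001] rows 0.1
```

Request:
carry_out(series=[[[-3.3,0,-1.8,0,0,0,0.6],[-6.9,0,-3.1,0,0,0,0.6],[-10.7,0,-3.7,0,0,0,0.6],[-14.5,0,-3.8,0,0,0,0.6],[-18.2,0,-3.2,0,0,0,0.6]]])

```text
clock: 34.53
eef_pos: [471.0, 23.4, 240.1]
tool_rot: [-3.141, -0.003, 1.466]
force: [2.5, 5.3, -12.0]
width: 12.7
```

```bash
python3 plan.py 492 202 207 1.464
```

```text
pos [471.   23.4 240.1] [-3.141e+00 -3.000e-03  1.466e+00] F [  2.5   5.3 -12. ] w 12.7 t 34.53 q [-0.76  0.47  0.95  1.96 -0.47  0.95  0.32]
d cm [17.97  0.22  3.38] w [-0.001 -0.003  0.002] rows 4.4
```

Request:
carry_out(series=[[[-3.7,0,1.5,0,0,0,0.6],[-7.2,0,3.5,0,0,0,0.6],[-10.3,0,6.1,0,0,0,0.6],[-12.8,0,9.2,0,0,0,0.6],[-14.7,0,12.5,0,0,0,0.6]]])

```text
clock: 34.95
eef_pos: [453.7, -126.1, 114.0]
tool_rot: [-3.14, 0.001, 1.461]
force: [-0.6, 3.9, 1.8]
width: 13.0
```

```bash
python3 plan.py 492 202 207 1.464;python3 - <<'E'
from h import *
d=snap('wrist','w32.png')
E
```

```text
pos [ 453.7 -126.1  114. ] [-3.140e+00  1.000e-03  1.461e+00] F [-0.6  3.9  1.8] w 13.0 t 34.95 q [-0.27  0.63  0.72  2.1  -0.68  0.66  0.81]
d cm [33.03  0.2  -9.32] w [-0.002  0.001 -0.003] rows 8.2
```

View pics/w32.png

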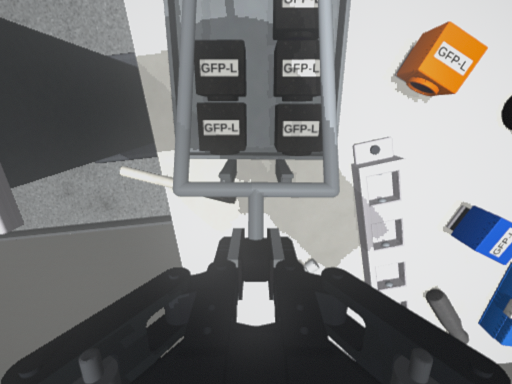

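Request:
carry_out(series=[[[-1.1,0,3.1,0,0,0,0.6],[-1.8,0,6,0,0,0,0.6],[-1.9,0,7.5,0,0,0,0.6],[-2,0,8.3,0,0,0,0.6],[-2,0,8.5,0,0,0,0.6]]])

```text
clock: 35.42
eef_pos: [451.4, -146.0, 28.6]
tool_rot: [-3.137, 0.004, 1.461]
force: [-8.7, -6.7, 2.9]
width: 12.9
```

Request:
carry_out(series=[[[0,0,0.2,0,0,0,0.6],[0,0,0.4,0,0,0,0.6],[0,0,0.4,0,0,0,0.6]]])

```text
clock: 35.67
eef_pos: [451.5, -146.1, 25.6]
tool_rot: [-3.138, 0.005, 1.461]
force: [-7.8, -7.0, 1.4]
width: 13.0
```

```bash
python3 plan.py 492 202 207 1.464;python3 - <<'E'
from h import *
d=snap('wrist','w33.png'); W=cloud(d)
m=(W[...,2]>58)&(W[...,2]<100)&(np.abs(W[...,1]+107)<10)&(W[...,0]>400)&(W[...,0]<520); print(np.sort(W[m][:,2])[::-40][:12])
E
```

```text
pos [ 451.5 -146.1   25.6] [-3.138  0.005  1.461] F [-7.8 -7.   1.4] w 13.0 t 35.67 q [-0.09  0.76  0.52  2.14 -0.86  0.46  1.  ]
d cm [ 34.96   0.17 -18.31] w [-0.003  0.005 -0.003] rows 9.5
[83.3145317  82.54859885 82.40632961 82.27953923 82.18820926 82.12653617
 82.05052237 81.99654586 81.94250332 81.89600569 81.86122741 81.82016523]
```

View pics/w33.png

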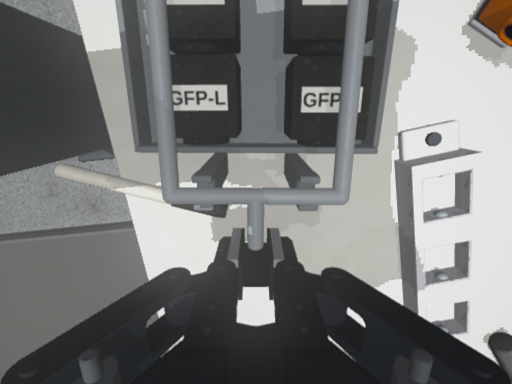

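Request:
carry_out(series=[[[-0.1,0,0.4,0,0,0,0.6],[-0.1,0,0.8,0,0,0,0.6],[-0.1,0,0.8,0,0,0,0.6]]])

```text
clock: 35.97
eef_pos: [451.5, -146.0, 17.4]
tool_rot: [-3.138, 0.003, 1.462]
force: [-7.1, -4.9, 1.5]
width: 13.1
```

Request:
carry_out(series=[[[-0.1,0,0.2,0,0,0,0.6],[-0.1,0,0.4,0,0,0,0.6],[-0.1,0,0.4,0,0,0,0.6]]])

```text
clock: 36.22
eef_pos: [451.6, -145.9, 14.9]
tool_rot: [-3.139, 0.0, 1.463]
force: [-9.2, -1.8, 18.0]
width: 12.9
```

```bash
python3 plan.py 492 202 207 1.464;python3 - <<'E'
from h import *
d=snap('wrist','w34.png'); W=cloud(d)
m=(W[...,2]>58)&(W[...,2]<100)&(np.abs(W[...,1]+107)<10)&(W[...,0]>400)&(W[...,0]<520); print(np.sort(W[m][:,2])[::-40][:12])
E
```

```text
pos [ 451.6 -145.9   14.9] [-3.139  0.     1.463] F [-9.2 -1.8 18. ] w 12.9 t 36.22 q [-0.07  0.77  0.48  2.15 -0.89  0.43  1.03]
d cm [ 35.02   0.22 -19.21] w [-0.003  0.    -0.001] rows 9.6
[75.46832847 74.63377355 74.37726586 74.17864715 74.0423579  73.95297908
 73.84533485 73.75292198 73.6961254  73.64843107 73.60163225 73.53813674]
```

View pics/w34.png

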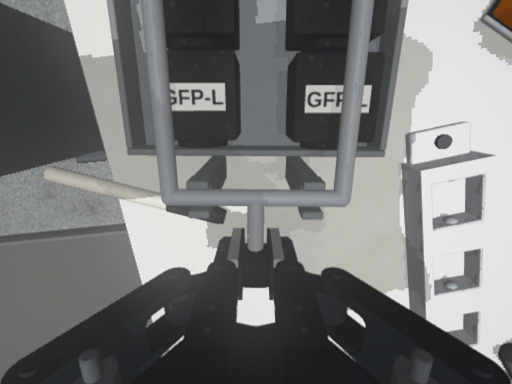

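Request:
carry_out(series=[[[0,0,0,0,0,0,2],[0,0,0,0,0,0,3.6],[0,0,0,0,0,0,3.6],[0,0,-2,0,0,0,3.6],[0,0,-5,0,0,0,3.6]]])

```text
clock: 36.68
eef_pos: [453.3, -144.6, 62.5]
tool_rot: [-3.138, 0.0, 1.465]
force: [0.7, -0.1, -0.5]
width: 35.7
```

Request:
carry_out(series=[[[0,0,-4,0,0,0,3.6],[0,0,-8,0,0,0,3.6],[0,0,-12,0,0,0,3.6],[0,0,-16,0,0,0,3.6],[0,0,-18,0,0,0,3.6]]])

```text
clock: 37.1
eef_pos: [456.2, -146.3, 247.8]
tool_rot: [3.136, 0.002, 1.465]
force: [1.2, 0.3, -0.2]
width: 36.0
```

Request:
carry_out(series=[[[0,0,0,0,0,0,3.6],[0,0,0,0,0,0,3.6],[0,0,0,0,0,0,3.6]]])

```text
clock: 37.35
eef_pos: [454.0, -144.4, 242.9]
tool_rot: [-3.141, 0.0, 1.466]
force: [0.3, 0.0, 0.1]
width: 36.5
```

```bash
python3 plan.py 492 202 207 1.464;python3 - <<'E'
from h import *
d=snap('wrist','w35.png'); W=cloud(d)
m=(W[...,2]>58)&(W[...,2]<120)&(np.abs(W[...,1]+107)<10)&(W[...,0]>400)&(W[...,0]<520); print(np.sort(W[m][:,2])[::-20][:8])
for v in range(40,200,15): print(v,[np.round(np.nanmax(np.where((W[v,a:b,2]<100),W[v,a:b,2],np.nan)),1) for a,b in((225,250),(270,300))])
v,u=np.indices(W.shape[:2]); k=(W[...,2]>62)&(W[...,1]<-128)&(W[...,1]>-165)&(np.abs(W[...,0]-453)<12)&(W[...,2]<100); print('disc',W[k].mean(0),W[k].max(0))
import cubes
for o in cubes.tops(d,50,62,(350,550,-200,60)): print(o)
snap('scene','s35.png'); snap('top','t35.png')
E
```

```text
pos [ 454.  -144.4  242.9] [-3.141  0.     1.466] F [0.3 0.  0.1] w 36.5 t 37.35 q [-0.39  0.46  0.93  1.95 -0.45  0.96  0.65]
d cm [34.85  0.15  3.57] w [-0.001  0.     0.002] rows 8.4
[75.69901815 74.18800518 73.76119901 73.58960703 73.42582288 73.30606514
 73.17435563 73.08135469]
40 [np.float64(4.7), np.float64(74.0)]
55 [np.float64(57.1), np.float64(72.4)]
70 [np.float64(56.9), np.float64(74.0)]
85 [np.float64(52.9), np.float64(74.4)]
100 [np.float64(68.7), np.float64(73.3)]
115 [np.float64(71.7), np.float64(73.3)]
130 [np.float64(71.6), np.float64(73.3)]
145 [np.float64(71.9), np.float64(73.3)]
160 [np.float64(14.8), np.float64(1.2)]
175 [np.float64(78.4), np.float64(0.5)]
190 [np.float64(1.2), np.float64(0.3)]
disc [ 452.05870566 -141.89468009   76.27225467] [ 459.28072675 -128.05648135   81.34703118]
([277.0, 25.0], np.int32(804), [496.6, 21.7], [43.4, 23.4], 84.1, np.float64(55.7))
([297.0, 24.0], np.int32(256), [520.7, 21.2], [39.2, 8.2], 83.2, np.float64(55.8))
([216.0, 66.0], np.int32(106), [418.5, -14.5], [39.9, 4.1], 84.2, np.float64(55.5))
([236.0, 67.0], np.int32(832), [442.4, -19.2], [44.6, 27.7], 83.7, np.float64(55.8))
([276.0, 68.0], np.int32(640), [491.9, -25.1], [43.1, 22.0], 84.3, np.float64(55.8))
([295.0, 67.0], np.int32(271), [516.2, -25.8], [39.5, 9.8], 83.4, np.float64(55.9))
([217.0, 105.0], np.int32(87), [413.3, -60.2], [38.0, 3.6], 84.1, np.float64(55.5))
([236.0, 106.0], np.int32(729), [437.3, -64.7], [42.1, 28.0], 84.1, np.float64(55.8))
([276.0, 107.0], np.int32(508), [487.6, -71.2], [42.4, 19.5], 84.7, np.float64(55.8))
([294.0, 106.0], np.int32(289), [511.9, -71.8], [38.1, 12.4], 83.6, np.float64(55.8))
```

View pics/w35.png

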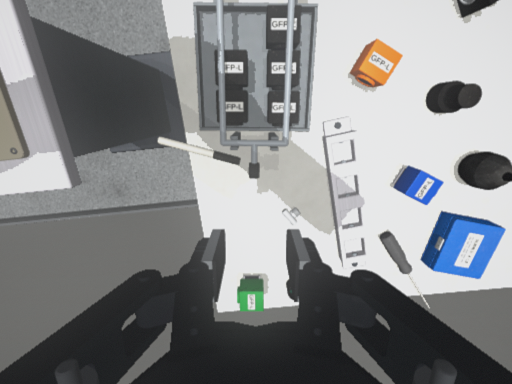

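View pics/s35.png

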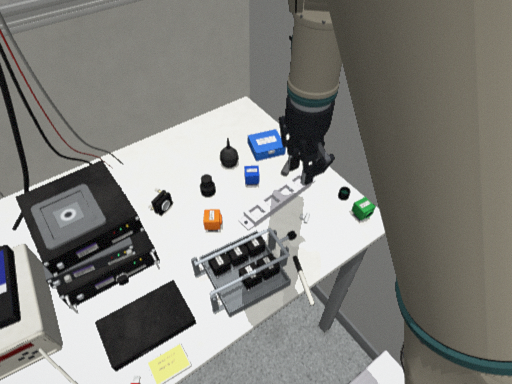

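```bash
python3 -c "
from cell import finish_job; print(finish_job())"
```

```text
the job is handed in; nothing more can be done
None
```

The job is done and handed in. I opened the bail, moved all four magazine cubes and the loose one onto the tray floor, and swung the bail shut again. It took about 37 s of the 208 s.

**Last checks, all passed:**
- **Cubes:** all five tops measured about 56 mm high, so they stand upright on the floor, inside the allowed area.
- **Bail:** its arms read level at about 73–74 mm and the top of the thumb disc about 81 mm, which matches fully closed. Pressing it into the cradles gave 18 N of contact force.
- **Eyepiece and look-alikes:** the eyepiece still stands upright, and the blue, orange and green cubes were not touched.
- **Gripper:** it was open and about 200 mm clear of everything at hand-in.

**One disagreement:** the fingertips turned out to sit about 34–38 mm behind the reported TCP, which the interface text puts at the very end of the fingers. My first pinch on the bail disc closed on air because of this. I corrected all later heights by camera.

The highest wrist force I saw in the readings was about 22 N, while swinging the bail. One cube was placed with wrist joint 6 at about 0.26 rad, close to its 0.23 limit. I noticed no sign of the grip slackening or of the loose cube being knocked.

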